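# Latch the mouse carrier into the test track

### The arm

A 6-joint arm with a two-finger parallel gripper is mounted at the origin on the work surface. World frame = base frame: x ahead of the robot, y to its left, z up, the work surface at z = 0. Lengths are in m, angles in rad, forces in N, time in s.
With the tool pointing down it reaches from about 0.425 to 0.95 m from the base axis. Payload 3.5 kg.
Tool frame: the origin (TCP) lies midway between the tips of the shut fingers; the grasp point (between the pads) lies 19 mm behind it; y points along the fingers, x is the direction in which the jaws open and shut, and the axes are right-handed (so a half turn about y gives the same grasp; the last joint's range is limited). The gripper opens to 85 mm and grips with 20 to 120 N. Pads are 22 mm wide; open, the fingers measure 114 mm over their backs; the gripper's body (76 mm by 85 mm) begins 54 mm behind the grasp point. The pads swing forward as they close: fully open they stand 13 mm farther back than shut.
Start: joints at [1.162, 0.286, 1.577, -0, 1.279, -0.15], TCP at [0.173, 0.653, 0.231] pointing down, gripper open.
Joint ranges: [-2.77, 2.77], [-0.9, 2.22], [0.21, 2.48], [-1.53, 4.67], [0.24, 2.81], [-2.84, 2.84]. Speed limits (rad/s): [2.79, 2.79, 3.14, 3.14, 3.14, 3.14].

### API

Orientations are given as a unit quaternion [x, y, z, w].
In Python, from plant import ctrl, viewer gives the robot as it stands.
- The arm moves only by the tool step_arm, never from a script. Its argument "rows" is a list of rows, each a list of 3 entries, a list of its own where there are three numbers: the turn, a rotation vector about the tool's x, y, z in degrees, then the shift along the tool's x, y, z in mm, then the closure, from 0 (fully open) to 1 (shut). A call has 1 to 10 rows; each row is the pose to reach, as a shift and turn from the pose commanded when the call began, along the tool's axes at that moment; what a row does not reach only later rows make up. A row lasts 1/12 s, in which the tool goes at most 41.7 mm and 7.16 degrees, less where a joint would pass 70% of its speed; a pose out of reach is approached as far as the arm can. A call with a gripper value outside its range is refused whole. The fingers move at their own pace and stop on an object; "newtons" is the grip in N (left out, the last holds). Time passes only in rows, so rows that repeat a pose let the fingers close. It gives the time, the measured TCP pose, the force and the opening at its end, in the units of the state.
- ctrl.get_state(): the state, without advancing time (a new reading comes with each control period).
- viewer.read_camera(name): name is "scene" or "top"; returns (picture, depth): 384x512x3 uint8, red, green, blue; 384x512 float32, m along the optical axis (not along the pixel's ray), 0 where there is no reading.
- viewer.calibration(name): a dict with "K" (3x3 intrinsics, pixels), "R" (3x3) and "t" (3): a world point X has camera coordinates R X + t. Camera axes: x right, y down, z forward; pixel columns grow to the right and rows downward; lengths in m; the calibration is good to about 2 mm. A picture is of the moment at which its call begins. calibration takes no time and is no camera call.
- ctrl.sign_off(): hands the job in, once; it reports no verdict.
The state is a dict: "time": time; "qpos": joint angles; "dq": joint speeds; "joint_efforts": joint torques, N m; "eef_pos": TCP position; "tcp_rot": TCP orientation; "contact_force": force on the tool from outside, world axes, zero at the start; "wrist_torque": the same for the moment, N m; "opening": opening from 0.0 (shut) to 1.0 (fully open).
Only numpy, scipy, OpenCV 4.12 (cv2) and the standard library are available. Lean on these libraries where they do the work, as an engineer would, in place of code of your own. Each camera call takes 0.05 s, during which the arm holds its last target.

### The job

Get the computer mouse that is mounted on the carrier plate ready for its test run: lift the carrier, set it down between the rails in the open part of the track in front of the bridge with its keeper towards the latch, and let go. Then take it by its tail post, push it under the bridge until it meets the spring buffer, flip the claw over so that its tooth drops behind the keeper, and swing the lever all the way down over centre so that the carrier stays drawn in against the buffer. Leave the other things on the bench where they are.

Things in the scene. Friction and masses are not known exactly. Their poses are not given: they have to be found in the camera images.
- track: Fixed aluminium bed plate on the bench, 490 x 130 mm, top 10 mm above the bench. Origin at bench height on its centre line; x = the way the carrier is pushed in, z up. 'Track x, y' below are in this frame, heights are above the bench. Two dark rails, 82 mm apart inside, flared lips to 33 mm high, run from track x = -235 to +65 mm.
- track_entry (a point): On the bed plate's top (10 mm high), centre line, track x = -138 mm: where the middle of the carrier plate fits when set down in the open part before the bridge (track x = -235 to -25 mm). Axes as the track's.
- bridge_top (a point): Middle of the top of the bridge over the track, 88 mm high, at track x = -10 mm. Its dark beam is 24 mm long in x, spans track y = -65 to 65 mm, underside 72 mm high; posts at y = +-58 mm with screw heads to 96 mm high. The mouse (top 60 mm high on the bed) passes beneath.
- carrier_center (a point): Grasp centre of the loose carrier (0.3 to 0.6 kg): middle of the black mouse fixed on its aluminium plate (190 x 76 x 10 mm), 28 mm above the carrier's underside, 10 mm behind (-x) the plate's middle. x = towards the keeper end, z up. Mouse 100 mm long (x), 56 mm wide (y, straight sides), 10 to 50 mm above the underside. Starts flat on the bench on the robot's side of the track.
- keeper (a point): Top edge, middle, of the keeper on its face towards the mouse: a steel wall across the plate, 8 mm thick (x), 44 mm wide, top 40 mm above the carrier's underside; this point is 82 mm ahead (+x) of carrier_center. Axes as the carrier's. Gap to the mouse 32 mm. In the track, just touching the free buffer, it is at track x = 62 mm, 50 mm high; latched at about 72 mm.
- tail_post (a point): Point on the carrier's tail post, 50 mm above the underside, 78 mm behind (-x) carrier_center: an upright aluminium tab 10 mm thick (x), 30 mm wide (y), reaching 65 mm above the underside; 23 mm clear between it and the mouse.
- buffer (a joint): Spring buffer pad (16 mm across, 38 mm high) that meets the keeper's far face; value = compression in m, 0 = free, stop at 0.016. 4 N to start and 0.7 N more per mm. Its block stands at track x = 110 to 126 mm, 26 mm wide, 48 mm high.
- lever (a joint): Latch lever, rad: 0 = all the way down (lying level, pointing to the track's +x), 2.1 = stop when open (leaning over towards the bridge). Stiff hinge (0.12 N m): stays where it is left until it is loaded. Starts open at 1.85 to 2.05.
- lever_hinge (a point): Axis of the lever's hinge (parallel to track y) on the centre line, at track x = 145 mm, 62 mm high. Axes as the track's. A cheek at track y = 26 to 34 mm, 34 mm long, 76 mm high carries it.
- lever_grip (a point): Middle of the lever's black round grip bar (13 mm thick, parallel to the track's y, reaching from y = 18 to 76 mm; this point at y = 50 mm), 85 mm from the hinge axis. The bar may turn between the fingers while the lever swings.
- claw (a joint): Claw's hinge on the lever, rad, nearly free: 0 = in line with the lowered lever, grows as the claw is thrown back, stop at 4.0. Angle of the claw above the track's -x direction = claw minus lever. Starts thrown back (3.85 to 4.0), leaning away from the bridge; once past upright it falls towards the keeper by itself.
- claw_pivot (a point): Claw's hinge axis (parallel to the track's y), a pin on the lever 22 mm from the lever's hinge.
- claw_grip (a point): Middle of the claw's round cross bar (10 mm thick, parallel to the track's y, on the track's -y side from y = -6 to -62 mm, this point at y = -40 mm), 62 mm from the claw's pivot along the claw.
- claw_tooth (a point): Lower inner edge of the claw's tooth, 95 mm from the claw pivot along the claw. The claw is a steel strap 16 mm wide, 6 mm thick; the tooth at its end is 8 mm thick, 30 mm wide and hangs 14 mm below the strap.
- spare_mouse: Bystander: a bare black mouse, 100 x 56 x 40 mm, without carrier, on the robot's side of the track. Origin under its centre.
- screwdriver: Bystander: screwdriver lying left of the work.
- tape_roll: Bystander: tape roll, 84 mm across, 22 mm high, lying to the right.
- test_weight: Bystander: steel weight with knob, 48 mm across, 70 mm high, beyond the track.
- wipe_bottle: Bystander: white bottle, 60 mm across, 160 mm high, beyond the track.
Mind the look-alikes: they are no part of the job. Leave any orange or red look-alike of the part that bears carrier_center alone.

How it is judged:
By the outcome, as a careful person would: the job done as asked, in the order asked, and still so for the second after the job is handed in, with the robot touching nothing.
It also fails if it takes over 72 s, if anything falls off the work surface, if the arm or the gripper's body presses on something with over 40 N, if the wrist force passes 120 N, or if a joint passes its speed limit or range.

## Working session

There is one attempt and no reset: what is moved stays moved. The work goes in short steps, Python scripts to look and compute and a tool call to move; the robot and the scene stay as the last step left them, time stands still between calls to the robot, and variables do not carry over. Pictures are saved under pics/ and viewed, and the job is handed in when it is done.

Besides the shell and the picture viewer there is one more tool, called after "Request:" by a JSON object that holds its "op" and its "data". step_arm: Moves the arm, as the interface text tells. Its arguments: {"type":"object","properties":{"rows":{"type":"array"},"newtons":{"type":"number"}},"required":["rows"]}

```bash
ls; mkdir -p pics; cat > h.py <<'E'
import numpy as np,cv2
from plant import ctrl,viewer
def shot(n,tag):
    p,d=viewer.read_camera(n); np.savez(f'pics/{tag}.npz',p=p,d=d); cv2.imwrite(f'pics/{tag}.png',p[:,:,::-1]); return p,d
def load(tag): z=np.load(f'pics/{tag}.npz'); return z['p'],z['d']
def P(n,d,u,v,r=1):
    c=viewer.calibration(n);K,R,t=map(np.array,(c['K'],c['R'],c['t']))
    w=d[max(0,v-r):v+r+1,max(0,u-r):u+r+1];z=np.median(w[w>0]) if (w>0).any() else 0
    x=z*np.linalg.inv(K)@np.array([u,v,1.]); return R.T@(x-t)
def cloud(n,d):
    c=viewer.calibration(n);K,R,t=map(np.array,(c['K'],c['R'],c['t']))
    v,u=np.mgrid[:d.shape[0],:d.shape[1]];X=np.stack([u,v,np.ones_like(u)],-1)@np.linalg.inv(K).T*d[...,None]
    return (X-t)@R
def proj(n,X):
    c=viewer.calibration(n);K,R,t=map(np.array,(c['K'],c['R'],c['t']))
    x=K@(R@np.array(X)+t);return x[:2]/x[2]
def crop(tag,u0,v0,u1,v1,s,out):
    p,_=load(tag);cv2.imwrite(f'pics/{out}.png',cv2.resize(p[v0:v1,u0:u1,::-1],None,fx=s,fy=s,interpolation=cv2.INTER_CUBIC))
E
python3 - <<'E'
from h import *
shot('top','t0');shot('scene','s0')
np.set_printoptions(precision=4,suppress=True)
print(ctrl.get_state())
for n in('top','scene'):
    c=viewer.calibration(n);print(n,c['K'],c['R'],c['t'])
E
```

```text
pics
{'time': 0.1, 'qpos': array([ 1.162 ,  0.2871,  1.5781, -0.    ,  1.2786, -0.15  ]), 'dq': array([ 0.0004, -0.0012, -0.0025,  0.0001,  0.0028,  0.0013]), 'joint_efforts': array([  0.0011, -40.7295, -29.3699,  -0.0001,   0.0034,   0.    ]), 'eef_pos': array([0.1725, 0.652 , 0.23  ]), 'tcp_rot': array([ 0.5607,  0.4306, -0.432 , -0.56  ]), 'contact_force': array([ 0.4906,  0.0948, -0.2846]), 'wrist_torque': array([-0.0003, -0.0183,  0.0051]), 'opening': 1.002664103428152}
top [[406.6081   0.     257.0402]
 [  0.     406.6081 192.554 ]
 [  0.       0.       1.    ]] [[-0.0127 -0.9997 -0.021 ]
 [-0.9914  0.0153 -0.1296]
 [ 0.1299  0.0191 -0.9913]] [0.1182 0.4804 1.544 ]
scene [[400.0287   0.     259.1564]
 [  0.     400.0287 194.9637]
 [  0.       0.       1.    ]] [[-0.1005  0.9949 -0.0044]
 [ 0.8253  0.0809 -0.5588]
 [-0.5556 -0.0598 -0.8293]] [-0.0593 -0.3601  1.5245]
```

View pics/t0.png

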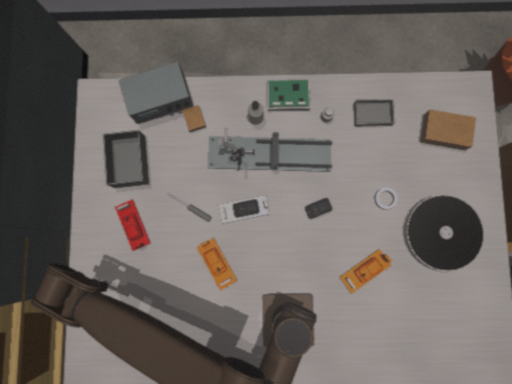

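View pics/s0.png

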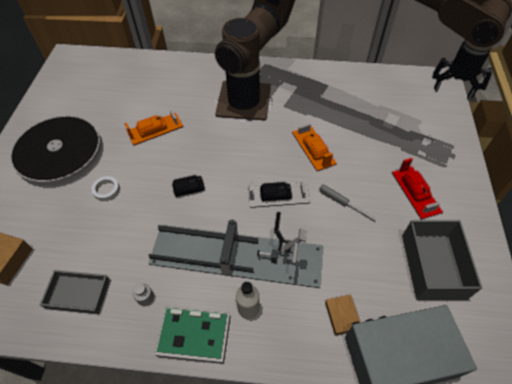

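```bash
python3 - <<'E'
from h import *
crop('t0',190,120,345,235,5,'c1');crop('s0',140,160,340,290,4,'c2')
E
```

```text
(no output)
```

View pics/c1.png

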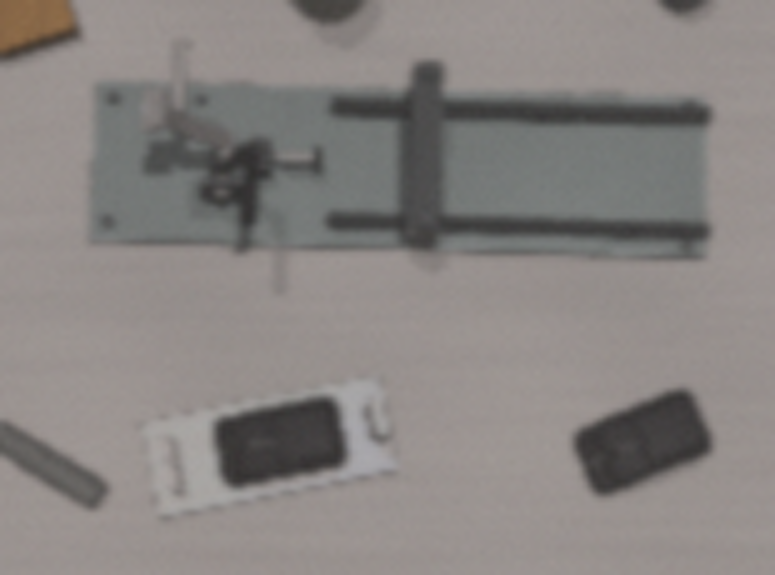

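View pics/c2.png

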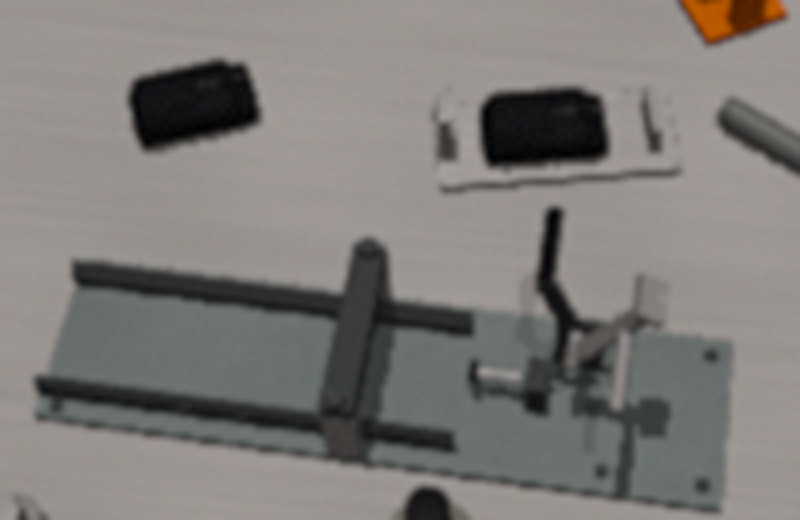

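```bash
python3 - <<'E'
from h import *
np.set_printoptions(precision=4,suppress=True)
for n,tag,box in (('top','t0',(190,180,290,235)),('scene','s0',(235,160,325,220))):
    p,d=load(tag);X=cloud(n,d)
    u0,v0,u1,v1=box
    Z=X[...,2]
    sub=np.zeros(d.shape,bool);sub[v0:v1,u0:u1]=1
    # height map upscaled
    h=np.clip(Z*1000*3+20,0,255).astype(np.uint8)
    full=(190,120,345,235) if n=='top' else (140,160,340,290)
    a,b,c,e=full
    cv2.imwrite(f'pics/h_{n}.png',cv2.applyColorMap(cv2.resize(h[b:e,a:c],None,fx=5 if n=='top' else 4,fy=5 if n=='top' else 4,interpolation=cv2.INTER_NEAREST),cv2.COLORMAP_JET))
    print(n,'bench z',np.median(Z[sub]))
E
```

```text
top bench z 0.002075693443739681
scene bench z 0.0027018726310865278
```

View pics/h_top.png

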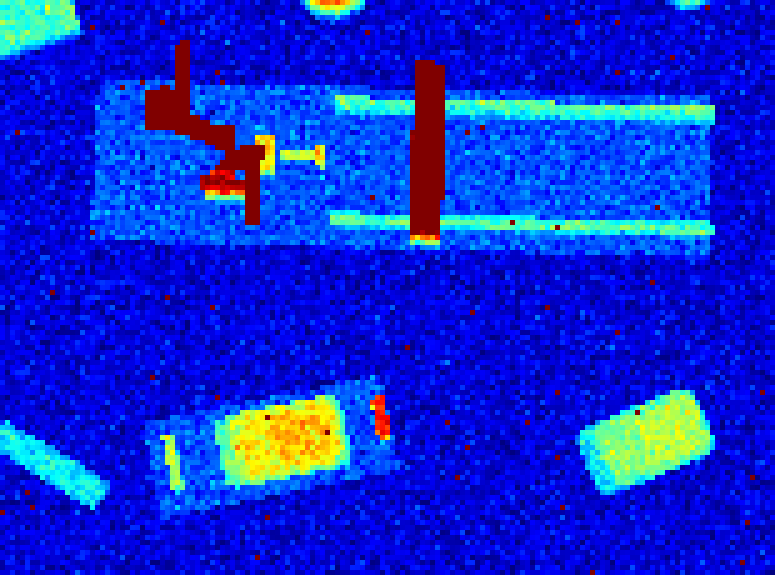

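View pics/h_scene.png

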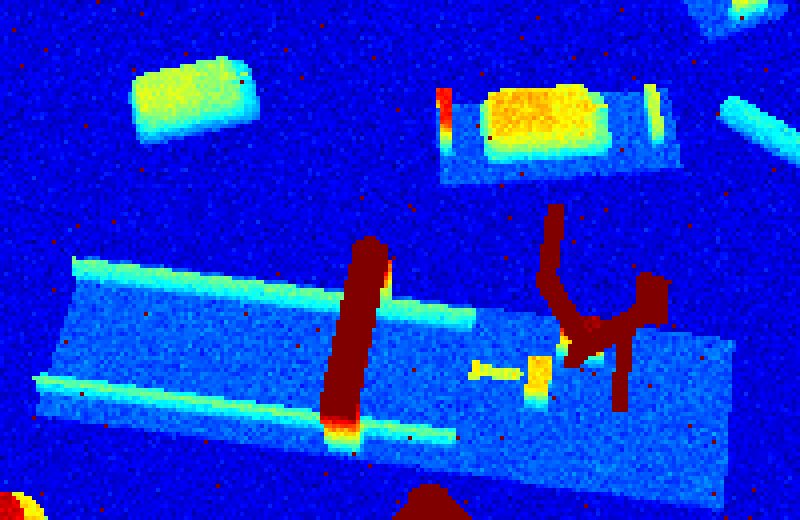

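```bash
cat >> h.py <<'E'
def rectfit(M,L,W,x0):
    "fit rect pose (x,y,yaw) to points M(N,3) xy with labels M[:,2] via soft IoU"
    from scipy.optimize import minimize
    def f(q):
        c,s=np.cos(q[2]),np.sin(q[2]);dx=M[:,0]-q[0];dy=M[:,1]-q[1]
        a=c*dx+s*dy;b=-s*dx+c*dy
        sd=np.maximum(abs(a)-L/2,abs(b)-W/2)
        pr=1/(1+np.exp(np.clip(sd/0.0012,-50,50)));return np.mean((pr-M[:,2])**2)
    best=None
    for k in range(3):
        r=minimize(f,x0 if best is None else best.x,method='Nelder-Mead',options=dict(initial_simplex=(np.array(x0 if best is None else best.x)+np.array([[0,0,0],[.006,0,0],[0,.006,0],[0,0,.03]])),xatol=1e-5,fatol=1e-9));best=r
    return best.x,best.fun
E
python3 - <<'E'
from h import *
np.set_printoptions(precision=4,suppress=True)
for n,tag in (('top','t0'),('scene','s0')):
    p,d=load(tag);X=cloud(n,d).reshape(-1,3)
    X=X[d.ravel()>0]
    # bench local
    reg=(abs(X[:,0]-.47)<.12)&(abs(X[:,1]-.0)<.5)
    print(n, X[(X[:,2]>.03)&(X[:,2]<.06)].mean(0))
    for (u,v) in ([(244,209),(245,153),(318,208),(212,170)] if n=='top' else [(277,192),(237,255)]): print((u,v),P(n,d,u,v))
E
```

```text
top [ 0.4915 -0.2306  0.0414]
(244, 209) [0.4174 0.1618 0.0476]
(245, 153) [0.6437 0.1576 0.0145]
(318, 208) [ 0.4181 -0.1218  0.0366]
(212, 170) [0.5794 0.2905 0.0031]
scene [ 0.5349 -0.13    0.0409]
(277, 192) [0.442  0.1596 0.0479]
(237, 255) [0.6476 0.061  0.0118]
```

```bash
python3 - <<'E'
from h import *
np.set_printoptions(precision=4,suppress=True)
def near(X,x0,x1,y0,y1): return (X[:,0]>x0)&(X[:,0]<x1)&(X[:,1]>y0)&(X[:,1]<y1)
for n,tag in (('top','t0'),('scene','s0')):
    p,d=load(tag);X=cloud(n,d).reshape(-1,3); X=X[d.ravel()>0]
    b=X[near(X,.45,.53,0,.3)&(abs(X[:,2])<.006)];print(n,'bench',b[:,2].mean())
    C=X[near(X,.34,.52,.02,.30)]
    z0=b[:,2].mean();h=C[:,2]-z0
    # plate
    Q,f=rectfit(np.c_[C[:,:2],h>.005],.19,.076,[.43,.16,1.75]);print('plate',Q,f)
    Q2,f=rectfit(np.c_[C[:,:2],(h>.022)&(abs((C[:,:2]-Q[:2])@[np.cos(Q[2]),np.sin(Q[2])]+.01)<.062)],.10,.056,Q);print('mouse',Q2,f)
    c,s=np.cos(Q[2]),np.sin(Q[2]);a=(C[:,:2]-Q[:2])@[c,s]
    for nm,sel in(('keeper',(h>.033)&(a>.05)),('post',(h>.05)&(a<-.065))):
        m=C[sel];print(nm,len(m),m.mean(0),a[sel].mean())
    print('mouse top h',np.median(h[(abs(a+.01)<.03)&(h>.03)]),'plate h',np.median(h[(h>.005)&(h<.015)]))
    T=X[near(X,.53,.77,-.16,.42)];h=T[:,2]-z0
    m=T[(h>.018)&(h<.04)];q0=[.65,.13,1.57]
    keep=(h<.016)|((h<.05)&(T[:,1]<.2))
    Q,f=rectfit(np.c_[T[keep][:,:2],h[keep]>.005],.49,.13,q0);print('track',Q,f)
    c,s=np.cos(Q[2]),np.sin(Q[2]);D=T[:,:2]-Q[:2];a=D@[c,s];bb=D@[-s,c]
    for sg in(1,-1):
        r=(h>.022)&(h<.045)&(bb*sg>.03)&(a<.06)&(a>-.23)&(abs(a+.01)>.025)
        pf=np.polyfit(a[r],bb[r],1);print('rail',sg,r.sum(),pf,bb[r].mean(),h[r].max(),a[(h>.022)&(h<.045)&(bb*sg>.03)&(bb*sg<.06)].min())
    r=(h>.08)&(abs(a+.01)<.03);print('bridge',a[r].mean(),bb[r].mean(),np.median(h[r]),bb[r].min(),bb[r].max())
    pl=(h>.005)&(h<.016)&(a>-.24);print('bed h',np.median(h[pl]))
E
```

```text
top bench 0.0007383562527225903
plate [0.4219 0.1652 1.7604] 0.08272269515436005
mouse [0.4239 0.155  1.7516] 0.0038931893655042107
keeper 24 [0.408  0.239  0.0398] 0.07510348030828354
post 22 [0.4376 0.0784 0.0653] -0.0881665143364919
mouse top h 0.04723075184884453 plate h 0.00883474059262648
track [0.643  0.0601 1.5252] 0.09184761084957377
rail 1 153 [-0.0039  0.0465] 0.046906934938579704 0.03952612657606318 -0.2219752624564626
rail -1 179 [-0.0888 -0.0571] -0.04924775688124916 0.04406533745052243 -0.21763096927463024
bridge -0.020278361426225657 0.002513516555373077 0.0882091022635312 -0.06323085209618828 0.06671478968341972
bed h 0.009613850501183884
scene bench 0.001415207857690688
plate [0.421  0.1648 1.7627] 0.02749039969607001
mouse [0.4233 0.1554 1.7786] 0.01717112341292924
keeper 40 [0.4108 0.2395 0.0407] 0.0752296353914502
post 36 [0.4406 0.0788 0.0643] -0.08822154201971907
mouse top h 0.046576500192525655 plate h 0.009739928198232259
track [0.6425 0.06   1.5252] 0.015903584139285762
rail 1 324 [0.0004 0.0451] 0.045095078526030646 0.03713218635480544 -0.22085019105833698
rail -1 282 [-0.0018 -0.048 ] -0.047870272913233716 0.03693498492909228 -0.21752625784574578
bridge -0.01935815375478872 -0.004025565484971672 0.08820362160206453 -0.06603941131226652 0.06334452059366907
bed h 0.01013344021159019
```

```bash
python3 - <<'E'
from h import *
np.set_printoptions(precision=4,suppress=True)
def near(X,x0,x1,y0,y1): return (X[:,0]>x0)&(X[:,0]<x1)&(X[:,1]>y0)&(X[:,1]<y1)
for n,tag,z0 in (('top','t0',.0007),('scene','s0',.0014)):
    p,d=load(tag);X=cloud(n,d).reshape(-1,3); X=X[d.ravel()>0]
    T=X[near(X,.53,.74,-.25,.38)];h=T[:,2]-z0
    keep=(h<.016)|((h<.045)&(T[:,1]<.2))
    Q,f=rectfit(np.c_[T[keep][:,:2],h[keep]>.005],.49,.13,[.643,.065,1.527]);print(n,'track',Q,f)
    c,s=np.cos(Q[2]),np.sin(Q[2]);D=T[:,:2]-Q[:2];a=D@[c,s];bb=D@[-s,c]
    for sg in(1,-1):
        r=(h>.022)&(h<.045)&(abs(bb*sg-.045)<.015)&(a<.07)&(a>-.26)&(abs(a+.01)>.025)
        pf=np.polyfit(a[r],bb[r],1);print('rail',sg,r.sum(),pf,bb[r].mean(),np.sort(a[r])[[0,3,-4,-1]], np.percentile(bb[r],[2,98]))
    r=(h>.08)&(abs(a+.01)<.03);print('bridge',a[r].mean(),bb[r].mean(),np.median(h[r]),bb[r].min(),bb[r].max())
    r=(h>.03)&(a>.06)&(a<.25);
    for z,aa,b in sorted(zip(h[r],a[r],bb[r])): print(f'({aa*1e3:.0f},{b*1e3:.0f},{z*1e3:.0f})',end=' ')
    print()
E
```

```text
top track [0.6429 0.0594 1.5249] 0.08463627516183082
rail 1 171 [-0.0014  0.0466] 0.04676008073147716 [-0.245  -0.2406  0.0489  0.0529] [0.0408 0.0517]
rail -1 192 [-0.0029 -0.0454] -0.04509753634502786 [-0.2435 -0.2398  0.0478  0.0518] [-0.0505 -0.0394]
bridge -0.01965562323662583 0.002477008496590406 0.08824745851625378 -0.06326410880590928 0.06668153317838815
(132,33,30) (128,33,32) (139,34,35) (123,33,35) (93,1,35) (135,34,37) (82,-3,37) (62,8,37) (147,34,37) (151,35,37) (108,14,38) (100,14,39) (85,-3,39) (74,-3,40) (100,10,41) (69,1,41) (81,2,41) (93,-2,41) (62,5,41) (89,2,42) (85,2,42) (109,-9,42) (73,2,43) (70,-2,43) (62,-3,43) (62,-6,43) (77,-2,43) (105,3,43) (77,2,43) (108,7,43) (101,3,44) (65,6,44) (101,-9,44) (89,-1,45) (100,7,46) (113,-12,47) (108,12,47) (100,-0,47) (104,8,47) (146,33,48) (61,3,49) (105,-12,49) (101,-4,49) (104,12,50) (65,3,51) (109,-11,51) (104,1,51) (149,34,51) (65,-4,51) (104,-7,52) (130,33,52) (101,-11,52) (112,-7,53) (104,-3,54) (141,34,55) (65,1,57) (126,35,58) (122,35,59) (145,20,62) (133,36,66) (129,25,67) (137,21,67) (136,37,68) (144,33,69) (140,
[... 10500 characters left out ...]
(177,4,176) (174,4,177) (166,-14,177) (182,8,177) (167,6,177) (182,-4,177) (181,-12,177) (175,1,177) (180,-10,177) (176,10,177) (166,11,177) (176,-16,177) (178,-10,177) (176,-13,177) (177,-2,177) (178,-13,177) (172,-3,178) (179,7,178) (168,-12,178) (178,-8,178) (169,11,178) (167,2,178) (175,-3,178) (168,-9,178) (172,3,179) (175,-8,179) (168,-7,179) (170,-9,179) (166,7,179) (174,11,179) (175,-11,179) (177,-5,179) (175,-6,179) (180,-8,179) (173,-12,179) (168,13,180) (173,-7,180) (173,-10,180) (169,7,180) (171,13,180) (171,-13,180) (171,10,180) (170,-7,180) (169,1,181) (170,-2,181) (169,3,181) (171,4,182) (171,-16,182) (174,4,182) (173,-16,182) (173,12,183) (170,-6,183) (171,5,184) (172,-5,186)
```

```bash
cat >> h.py <<'E'
from scipy.spatial.transform import Rotation as Ro
np.set_printoptions(precision=4,suppress=True)
O=np.array([.6423,.0500,0]);YAW=1.525
def setO():
    c,s=np.cos(YAW),np.sin(YAW);return np.array([[c,-s,0],[s,c,0],[0,0,1]])
def trk(x,y,z): return O+setO()@np.array([x,y,z])/1000   # track mm -> world
def totrk(p): return setO().T@(np.array(p)-O)*1000
def plan(tgts,jaw=None):
    "tgts: world TCP positions; jaw: world angle of jaw axis. prints turn+shift from the current pose"
    s=ctrl.get_state();R=Ro.from_quat(s['tcp_rot']);M=R.as_matrix()
    if jaw is None: jaw=np.arctan2(M[1,0],M[0,0])
    best=None
    for k in(0,np.pi):
        x=np.array([np.cos(jaw+k),np.sin(jaw+k),0]);y=np.array([0,0,-1.]);z=np.cross(x,y)
        rv=(R.inv()*Ro.from_matrix(np.c_[x,y,z])).as_rotvec(degrees=True)
        if best is None or np.linalg.norm(rv)<np.linalg.norm(best): best=rv
    print('pos',s['eef_pos'],'t',round(s['time'],2),'f',s['contact_force'],'open',round(s['opening'],3),'q6',s['qpos'][5],'trk',totrk(s['eef_pos']))
    print('turn',best.round(2))
    for t in tgts: print('shift',(M.T@(np.array(t)-s['eef_pos'])*1000).round(1))
E
python3 - <<'E'
from h import *
M=Ro.from_quat(ctrl.get_state()['tcp_rot']).as_matrix();print(M)
cc=[.4234,.1553]
plan([[*cc,.16],[*cc,.06],[*cc,.024]],1.7615-np.pi/2)
E
```

```text
[[ 0.2559 -0.0009 -0.9667]
 [ 0.9667 -0.002   0.2559]
 [-0.0022 -1.      0.0003]]
pos [0.1725 0.652  0.23  ] t 0.1 f [ 0.4906  0.0948 -0.2846] open 1.003 q6 -0.14998822988987226 trk [579.8237 496.8951 230.0425]
turn [ 0.05 64.25 -0.12]
shift [-415.8   70.8 -369.7]
shift [-415.5  170.8 -369.7]
shift [-415.5  206.8 -369.7]
```

Request:
{"op": "step_arm", "data": {"rows": [[[0, 7, 0], [-30, 5, -27], 0], [[0, 14, 0], [-60, 10, -53], 0], [[0, 21, 0], [-90, 15, -80], 0], [[0, 28, 0], [-120, 20, -107], 0], [[0, 34, 0], [-150, 26, -133], 0], [[0, 40, 0], [-180, 31, -160], 0], [[0, 46, 0], [-210, 36, -187], 0], [[0, 52, 0], [-240, 41, -213], 0], [[0, 58, 0], [-270, 46, -240], 0], [[0, 64.2, 0], [-298, 51, -265], 0]], "newtons": 50}}

```text
time: 0.93
eef_pos: [0.3528, 0.2946, 0.1798]
tcp_rot: [0.704, 0.066, -0.066, -0.704]
contact_force: [0.3, 0.4, -0.1]
opening: 1.001
```

```bash
python3 - <<'E'
from h import *
cc=[.4234,.1553]
plan([[*cc,.13],[*cc,.06],[*cc,.024]],1.7615-np.pi/2)
E
```

```text
pos [0.3528 0.2946 0.1798] t 0.93 f [ 0.3398  0.3933 -0.109 ] open 1.001 q6 0.28815602372783283 trk [231.064  300.438  179.7708]
turn [ 0.02 -0.24 -0.01]
shift [  43.6   49.8 -149.9]
shift [  43.6  119.8 -149.9]
shift [  43.6  155.8 -149.9]
```

Request:
{"op": "step_arm", "data": {"rows": [[[0, 0, 0], [10, 12, -35], 0], [[0, 0, 0], [20, 25, -70], 0], [[0, 0, 0], [30, 38, -105], 0], [[0, 0, 0], [40, 46, -135], 0], [[0, 0, 0], [43.5, 50, -150], 0], [[0, 0, 0], [43.5, 50, -150], 0], [[0, 0, 0], [43.5, 50, -150], 0]]}}

```text
time: 1.52
eef_pos: [0.4236, 0.1571, 0.1298]
tcp_rot: [-0.704, -0.066, 0.067, 0.704]
contact_force: [-0.1, 0.4, 0.1]
opening: 0.998
```

```bash
python3 - <<'E'
from h import *
cc=[.4234,.1553]
plan([[*cc,.06],[*cc,.024]],1.7615-np.pi/2)
shot('top','t1');shot('scene','s1')
crop('t1',190,150,290,250,5,'c3');crop('s1',220,130,340,230,5,'c4')
E
```

```text
pos [0.4236 0.1571 0.1298] t 1.52 f [-0.0849  0.3813  0.1011] open 0.998 q6 -0.05973682503679096 trk [ 96.9536 223.3636 129.7962]
turn [-0.03 -0.09 -0.08]
shift [-0.4 69.8 -1.7]
shift [ -0.4 105.8  -1.8]
```

View pics/c3.png

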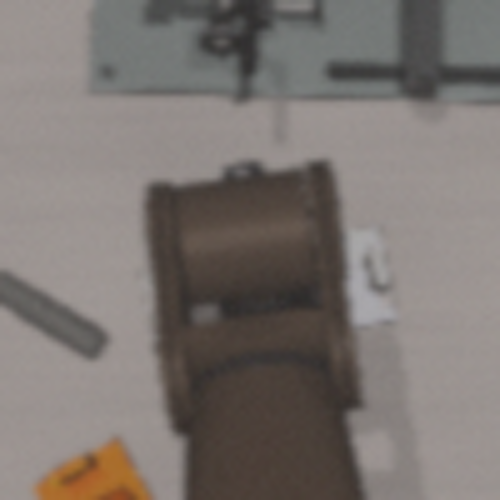

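View pics/c4.png

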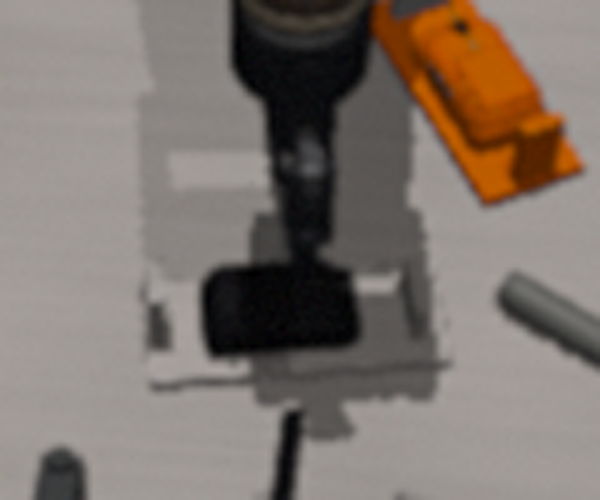

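The scene crop shows the open jaws above the black mouse on the aluminium carrier: mouse at crop (280,310), tail post at (155,325), keeper at (415,310). The orange look-alike is well clear. Lowering now.

Request:
{"op": "step_arm", "data": {"rows": [[[0, 0, 0], [0, 25, -2], 0], [[0, 0, 0], [0, 50, -2], 0], [[0, 0, 0], [0, 75, -2], 0], [[0, 0, 0], [0, 95, -2], 0], [[0, 0, 0], [0, 106, -2], 0], [[0, 0, 0], [0, 106, -2], 0.1], [[0, 0, 0], [0, 106, -2], 0.3], [[0, 0, 0], [0, 106, -2], 0.5], [[0, 0, 0], [0, 106, -2], 0.6], [[0, 0, 0], [0, 106, -2], 0.6]], "newtons": 50}}

```text
time: 2.45
eef_pos: [0.4253, 0.1563, 0.0257]
tcp_rot: [-0.704, -0.069, 0.067, 0.704]
contact_force: [-0.1, 1.6, 2.1]
opening: 0.649
```

Request:
{"op": "step_arm", "data": {"rows": [[[0, 0, 0], [0, 0, 0], 0.6], [[0, 0, 0], [0, -8, 0], 0.6], [[0, 0, 0], [0, -20, 0], 0.6], [[0, 0, 0], [0, -40, 0], 0.6], [[0, 0, 0], [0, -60, 0], 0.6], [[0, 0, 0], [0, -80, 0], 0.6], [[0, 0, 0], [0, -80, 0], 0.6]], "newtons": 60}}

```text
time: 3.03
eef_pos: [0.4265, 0.1558, 0.1079]
tcp_rot: [0.704, 0.07, -0.065, -0.704]
contact_force: [1.6, 0.8, -4.4]
opening: 0.641
```

```bash
python3 - <<'E'
from h import *
j=YAW-np.pi/2
a=trk(-148,0,104);b=trk(-148,0,50)
plan([[.45,.09,.115],[.45,-.098,.115],a,b],j)
shot('scene','s2');crop('s2',200,110,340,230,5,'c5')
E
```

```text
pos [0.4265 0.1558 0.1079] t 3.03 f [ 1.6119  0.833  -4.4431] open 0.641 q6 -0.06491731998891302 trk [ 95.7733 220.3667 107.9337]
turn [ 0.01 13.6   0.42]
shift [ 10.6  -6.9 -69. ]
shift [ -25.2   -7.  -253.6]
shift [ 156.8    5.3 -288.7]
shift [ 156.4   59.3 -288.7]
```

View pics/c5.png

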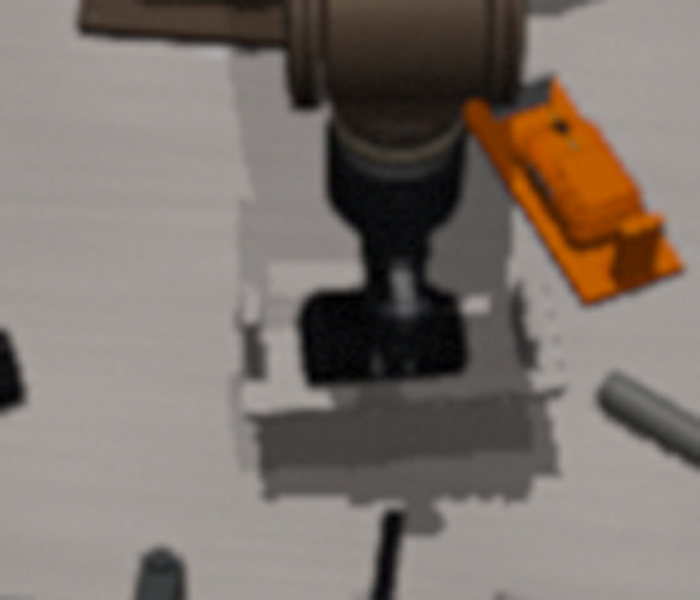

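Request:
{"op": "step_arm", "data": {"rows": [[[0, 1, 0], [2, -3, -15], 0.6], [[0, 3, 0], [8, -6, -40], 0.6], [[0, 6, 0], [10, -7, -70], 0.6], [[0, 9, 0], [4, -7, -105], 0.6], [[0, 12, 0], [-4, -7, -140], 0.6], [[0, 13.6, 0], [-11, -7, -180], 0.6], [[0, 13.6, 0], [-18, -7, -215], 0.6], [[0, 13.6, 0], [-24, -7, -245], 0.6], [[0, 13.6, 0], [-20, -7, -258], 0.6], [[0, 13.6, 0], [-10, -7, -260], 0.6]]}}

```text
time: 3.92
eef_pos: [0.4625, -0.1035, 0.1093]
tcp_rot: [-0.707, 0.019, -0.017, 0.707]
contact_force: [-0.7, 0.8, -4.7]
opening: 0.642
```

```bash
python3 - <<'E'
from h import *
j=YAW-np.pi/2
a=trk(-148,0,104);b=trk(-148,0,50)
plan([a,b],j)
E
```

```text
pos [ 0.4625 -0.1035  0.1093] t 3.92 f [-0.7234  0.7717 -4.6927] open 0.642 q6 -0.38330549544857107 trk [-161.6172  172.5853  109.3358]
turn [-0.02 -0.27 -0.2 ]
shift [172.5   4.8  14.4]
shift [172.7  58.8  14.4]
```

Request:
{"op": "step_arm", "data": {"rows": [[[0, 0, 0], [15, 0, 2], 0.6], [[0, 0, 0], [40, 0, 4], 0.6], [[0, 0, 0], [70, 2, 6], 0.6], [[0, 0, 0], [100, 3, 8], 0.6], [[0, 0, 0], [130, 4, 11], 0.6], [[0, 0, 0], [155, 5, 14], 0.6], [[0, 0, 0], [168, 5, 14], 0.6], [[0, -0.2, -0.2], [172.5, 5, 14], 0.6], [[0, -0.2, -0.2], [172.5, 5, 14], 0.6], [[0, -0.2, -0.2], [172.5, 5, 14], 0.6]]}}

```text
time: 4.75
eef_pos: [0.6356, -0.0941, 0.1045]
tcp_rot: [-0.707, 0.015, -0.015, 0.707]
contact_force: [-1.3, 0.3, -4.3]
opening: 0.637
```

```bash
python3 - <<'E'
from h import *
j=YAW-np.pi/2
a=trk(-148,0,104);b=trk(-148,0,50)
plan([a,b],j)
shot('scene','s3');shot('top','t3');crop('s3',130,160,290,290,5,'c6');crop('t3',230,110,350,210,5,'c7')
E
```

```text
pos [ 0.6356 -0.0941  0.1045] t 4.75 f [-1.2685  0.2506 -4.274 ] open 0.637 q6 -0.2641713728249472 trk [-144.2573    0.0548  104.521 ]
turn [-0.06  0.25 -0.01]
shift [ 0.   0.5 -3.7]
shift [ 0.  54.5 -3.8]
```

View pics/c6.png

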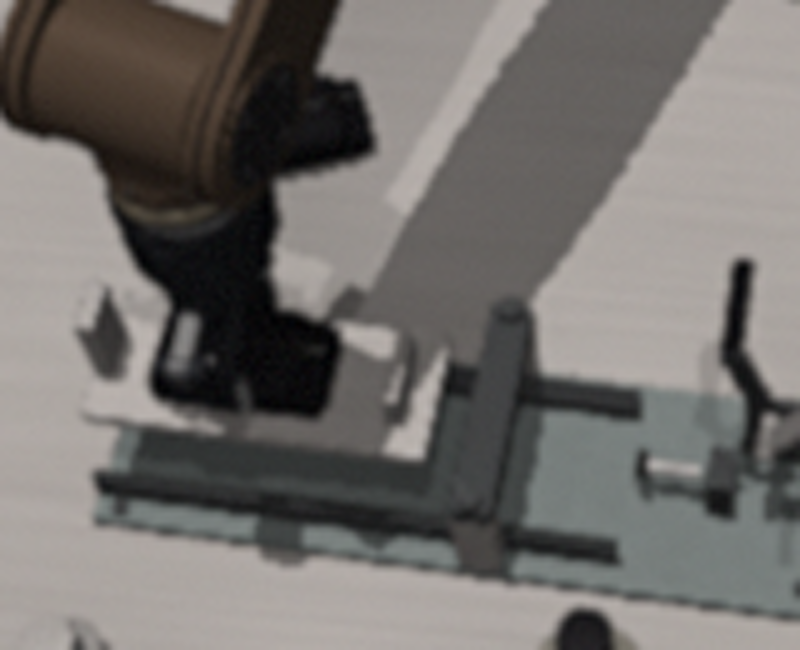

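View pics/c7.png

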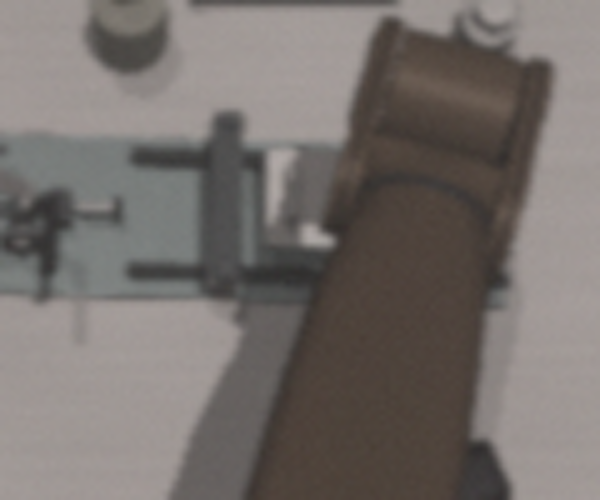

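```bash
python3 - <<'E'
from h import *
for n,tag in (('top','t3'),('scene','s3')):
    p,d=load(tag);X=cloud(n,d).reshape(-1,3);X=X[d.ravel()>0]
    T=(X-O)@setO()*1000
    s=(abs(T[:,1])<60)&(T[:,0]>-260)&(T[:,0]<-28)
    A=T[s];print(n,'hist',np.histogram(A[:,2],bins=np.arange(60,150,5)))
    pl=A[(A[:,2]>82)&(A[:,2]<98)&(A[:,0]>-75)]
    print('front plate: n',len(pl),'x max',np.sort(pl[:,0])[-5:], 'y',np.percentile(pl[:,1],[1,50,99]),'z',np.median(pl[:,2]))
    for lo in range(-75,-30,8):
        q=pl[(pl[:,0]>=lo)&(pl[:,0]<lo+8)]
        if len(q)>3: print(lo,q[:,1].min().round(1),q[:,1].max().round(1),np.median(q[:,2]).round(1),end=' | ')
    print()
    pl=A[(A[:,2]>76)&(A[:,2]<98)&(A[:,0]<-200)]
    if len(pl): print('rear',len(pl),'xmin',np.sort(pl[:,0])[:4],'y',pl[:,1].min(),pl[:,1].max(),'z',np.median(pl[:,2]))
    po=A[(A[:,2]>130)&(A[:,0]<-210)];print('post',len(po),po.mean(0) if len(po) else '',po[:,1].min() if len(po) else '',po[:,1].max() if len(po) else '')
    # rails now
    for sg in(1,-1):
        r=T[(T[:,2]>22)&(T[:,2]<45)&(abs(T[:,1]*sg-46)<14)&(T[:,0]>10)&(T[:,0]<60)];print('rail',sg,len(r),r[:,1].mean(),np.percentile(r[:,1],[2,98]))
E
```

```text
top hist (array([ 0,  0,  0,  3, 22, 96, 97, 14,  2,  0,  4,  8, 11,  1,  0,  0,  1]), array([ 60,  65,  70,  75,  80,  85,  90,  95, 100, 105, 110, 115, 120,
       125, 130, 135, 140, 145]))
front plate: n 151 x max [-43.2159 -43.2078 -42.8791 -41.3259 -41.1961] y [-34.2556   4.4551  38.5732] z 89.54921583634156
-75 -34.3 38.2 90.3 | -67 -34.7 39.8 90.1 | -59 -33.6 38.6 89.3 | -51 -33.8 36.7 89.8 | 
rear 4 xmin [-229.8281 -228.9844 -227.852  -225.6703] y 31.93150349215268 37.654901648422246 z 87.53298248885301
post 1 [-227.1138   16.4481  143.5195] 16.448121187703634 16.448121187703634
rail 1 33 46.803583578195926 [39.8327 51.798 ]
rail -1 38 -44.52555612275638 [-50.5021 -38.7638]
scene hist (array([  0,   0,   0,   6,  38, 429, 447,  29,  42,  58,  87,  86, 142,
       132,  42,  22,  26]), array([ 60,  65,  70,  75,  80,  85,  90,  95, 100, 105, 110, 115, 120,
       125, 130, 135, 140, 145]))
front plate: n 257 x max [-40.5389 -40.505  -40.4585 -40.3751 -40.0543] y [-38.4248  -8.6768  36.6869] z 90.1676776255521
-75 -38.5 38.8 90.3 | -67 -38.4 34.9 90.2 | -59 -38.4 36.8 90.2 | -51 -38.0 36.4 90.2 | -43 -38.4 35.9 89.8 | 
rear 229 xmin [-230.6544 -229.908  -229.4003 -228.9665] y -39.45751270229843 37.347273434046265 z 90.13806911052701
post 65 [-221.5262   -3.3524  141.8689] -17.7962905590175 13.335998462263694
rail 1 82 45.013740320911 [39.8932 50.8581]
rail -1 71 -47.913296751630114 [-51.8578 -41.3434]
```

Request:
{"op": "step_arm", "data": {"rows": [[[0, 0, 0], [0.5, 10, -2], 0.6], [[0, 0.2, 0], [0.5, 25, -2], 0.6], [[0, 0.2, 0], [0.5, 38, -2], 0.6], [[0, 0.2, 0], [0.5, 45, -2], 0.6], [[0, 0.2, 0], [0.5, 50, -2], 0.6], [[0, 0.2, 0], [0.5, 55, -2], 0.6], [[0, 0.2, 0], [0.5, 59, -2], 0.6], [[0, 0.2, 0], [0.5, 62, -2], 0.6], [[0, 0.2, 0], [0.5, 64, -2], 0.6], [[0, 0.2, 0], [0.5, 64, -2], 0.6]]}}

```text
time: 5.68
eef_pos: [0.6375, -0.0974, 0.0421]
tcp_rot: [0.707, -0.015, 0.017, -0.707]
contact_force: [-0.1, 0.5, -4.8]
opening: 0.644
```

Request:
{"op": "step_arm", "data": {"rows": [[[0, 0, 0], [0, 2, 0], 0.6], [[0, 0, 0], [0, 4, 0], 0.6], [[0, 0, 0], [0, 5, 0], 0.6], [[0, 0, 0], [0, 6, 0], 0.6], [[0, 0, 0], [0, 7, 0], 0.6], [[0, 0, 0], [0, 7, 0], 0.6]]}}

```text
time: 6.18
eef_pos: [0.6379, -0.0975, 0.0359]
tcp_rot: [0.707, -0.015, 0.018, -0.707]
contact_force: [-0.1, -0.6, -2.6]
opening: 0.637
```

```bash
python3 - <<'E'
from h import *
j=YAW-np.pi/2
plan([],j)
shot('scene','s4');crop('s4',130,160,290,290,5,'c8')
E
```

```text
pos [ 0.6379 -0.0975  0.0359] t 6.18 f [-0.1115 -0.5627 -2.631 ] open 0.637 q6 -0.26381828056642426 trk [-147.5499   -2.3562   35.8928]
turn [ 0.   -0.01  0.23]
```

View pics/c8.png

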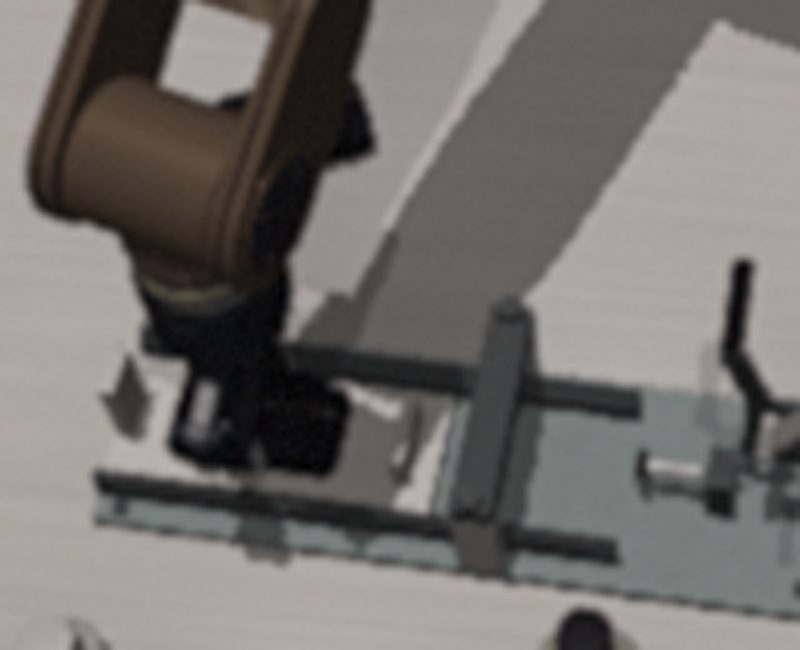

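Request:
{"op": "step_arm", "data": {"rows": [[[0, 0, 0], [0, 1, 0], 0.6], [[0, 0, 0], [0, 2, 0], 0.6], [[0, 0, 0], [0, 2, 0], 0.6], [[0, 0, 0], [0, 2, 0], 0.6]]}}

```text
time: 6.57
eef_pos: [0.638, -0.0975, 0.0358]
tcp_rot: [0.707, -0.015, 0.017, -0.707]
contact_force: [-3.5, 0.9, 6.6]
opening: 0.639
```

Seated (upward contact force). Opening slowly, then rising.

Request:
{"op": "step_arm", "data": {"rows": [[[0, 0, 0], [0, 0, 0], 0.3], [[0, 0, 0], [0, 0, 0], 0.15], [[0, 0, 0], [0, 0, 0], 0.1], [[0, 0, 0], [0, -10, 0], 0.1], [[0, 0, 0], [0, -25, 0], 0.1], [[0, 0, 0], [0, -50, 0], 0.1], [[0, 0, 0], [0, -75, 0], 0.1], [[0, 0, 0], [0, -75, 0], 0.1]]}}

```text
time: 7.23
eef_pos: [0.6417, -0.0987, 0.1167]
tcp_rot: [0.708, -0.01, 0.022, -0.706]
contact_force: [1.1, -0.5, 0.3]
opening: 0.897
```

```bash
python3 - <<'E'
from h import *
plan([],YAW-np.pi/2)
shot('scene','s5');shot('top','t5');crop('s5',130,160,290,290,5,'c9')
for n,tag in (('top','t5'),('scene','s5')):
    p,d=load(tag);X=cloud(n,d).reshape(-1,3);X=X[d.ravel()>0]
    T=(X-O)@setO()*1000
    A=T[(abs(T[:,1])<60)&(T[:,0]>-260)&(T[:,0]<-24)]
    po=A[(A[:,2]>64)&(A[:,2]<80)&(A[:,0]<-205)];print(n,'post',len(po),po.mean(0) if len(po) else '')
    k=A[(A[:,2]>43)&(A[:,2]<56)&(A[:,0]>-80)];print('keeper',len(k),k.mean(0) if len(k) else '')
    pl=A[(A[:,2]>16)&(A[:,2]<26)&(abs(A[:,1])<36)];print('plate',len(pl),np.median(pl[:,2]) if len(pl) else '',np.sort(pl[:,0])[[3,-4]] if len(pl)>8 else '')
E
```

```text
pos [ 0.6417 -0.0987  0.1167] t 7.23 f [ 1.0905 -0.4705  0.258 ] open 0.897 q6 -0.263841159093153 trk [-148.5488   -6.1979  116.6526]
turn [0.19 0.01 0.93]
top post 0 
keeper 23 [-62.8927  -3.9281  50.1424]
plate 183 20.626173796600607 [-97.4621 -30.4465]
scene post 54 [-225.3423   -4.3736   73.8015]
keeper 52 [-62.3797  -3.8924  51.1623]
plate 593 21.512630758822915 [-232.4361  -43.841 ]
```

View pics/c9.png

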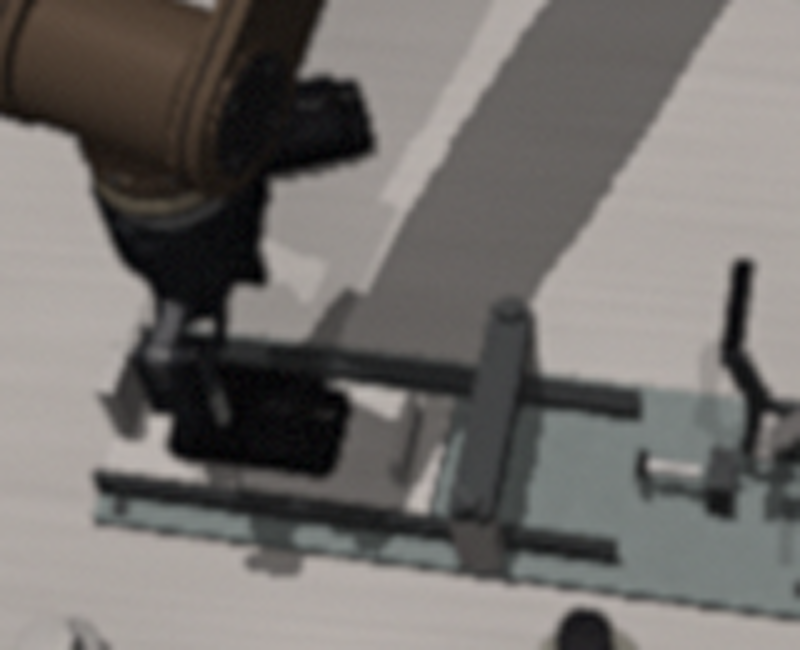

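```bash
python3 - <<'E'
from h import *
plan([trk(-226,-3,117),trk(-226,-3,70),trk(-226,-3,44)],YAW-np.pi/2)
E
```

```text
pos [ 0.639  -0.0979  0.1116] t 7.33 f [-0.0899  0.1229 -0.5583] open 0.901 q6 -0.2638473573025146 trk [-147.8883   -3.4414  111.6135]
turn [0.08 0.   0.51]
shift [ -0.4  -5.3 -78.1]
shift [ -0.8  41.7 -78.1]
shift [ -1.   67.7 -78. ]
```

Request:
{"op": "step_arm", "data": {"rows": [[[0, 0, 0.2], [0, -3, -25], 0.1], [[0, 0, 0.4], [0, -3, -50], 0.15], [[0, 0, 0.5], [0, -3, -70], 0.25], [[0, 0, 0.5], [0, 0, -78], 0.25], [[0, 0, 0.5], [0, 20, -78], 0.25], [[0, 0, 0.5], [-1, 42, -78], 0.25], [[0, 0, 0.5], [-1, 42, -78], 0.25]]}}

```text
time: 7.92
eef_pos: [0.6288, -0.1735, 0.0601]
tcp_rot: [-0.705, 0.022, -0.011, 0.709]
contact_force: [-1.2, -0.3, -0.9]
opening: 0.751
```

```bash
python3 - <<'E'
from h import *
plan([trk(-226,-3,44)],YAW-np.pi/2)
shot('scene','s6');crop('s6',120,160,280,290,5,'c10')
E
```

```text
pos [ 0.6288 -0.1735  0.0601] t 7.92 f [-1.2469 -0.3292 -0.8805] open 0.751 q6 -0.3762967676010853 trk [-223.8629    3.2415   60.1464]
turn [-0.25 -0.04 -0.88]
shift [ 6.5 16.  -2.2]
```

View pics/c10.png

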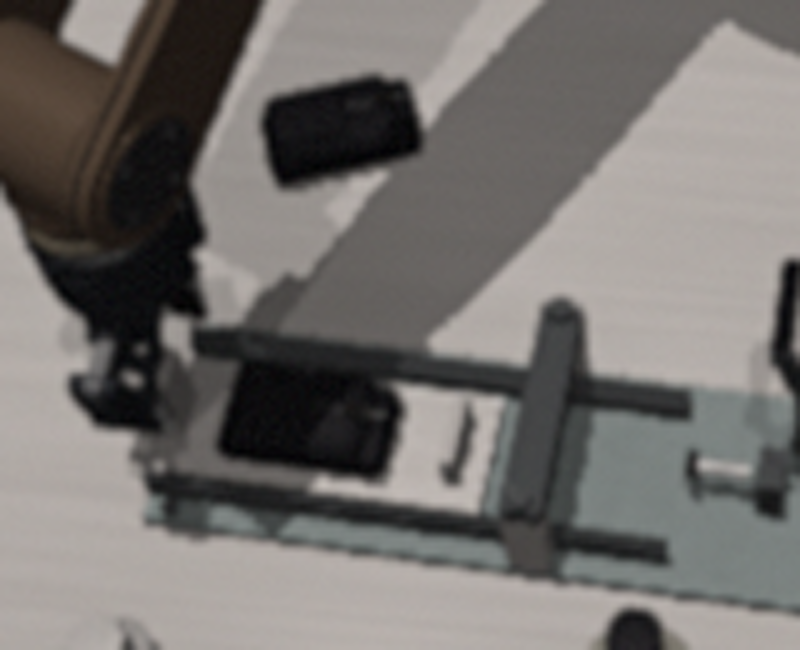

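Request:
{"op": "step_arm", "data": {"rows": [[[0, 0, 0], [0, 0, 0], 0.25], [[0, 0, 0], [0, 0, 0], 0.25], [[0, 0, 0], [0, 0, 0], 0.25], [[0, 0, 0], [0, 0, 0], 0.25]]}}

```text
time: 8.3
eef_pos: [0.6338, -0.1754, 0.0679]
tcp_rot: [0.707, -0.017, 0.015, -0.707]
contact_force: [-0.8, -0.0, -0.0]
opening: 0.75
```

```bash
python3 - <<'E'
from h import *
plan([trk(-226,-3,44)],YAW-np.pi/2)
E
```

```text
pos [ 0.6338 -0.1754  0.0679] t 8.3 f [-0.8214 -0.0266 -0.0057] open 0.75 q6 -0.37656163083735406 trk [-225.559    -1.8402   67.8963]
turn [ 0.05  0.02 -0.16]
shift [ 1.2 23.9 -0.4]
```

Request:
{"op": "step_arm", "data": {"rows": [[[0, 0, 0], [0.5, 6, 0], 0.25], [[0, 0, 0], [1, 13, 0], 0.25], [[0, 0, 0], [1, 20, 0], 0.25], [[0, 0, 0], [1, 24, 0], 0.25], [[0, 0, 0], [1, 24, 0], 0.4], [[0, 0, 0], [1, 24, 0], 0.55], [[0, 0, 0], [1, 24, 0], 0.65], [[0, 0, 0], [1, 24, 0], 0.75], [[0, 0, 0], [1, 24, 0], 0.75], [[0, 0, 0], [1, 24, 0], 0.75]], "newtons": 50}}

```text
time: 9.13
eef_pos: [0.6339, -0.1754, 0.0425]
tcp_rot: [0.707, -0.018, 0.015, -0.707]
contact_force: [0.5, -0.6, -1.3]
opening: 0.343
```

```bash
python3 - <<'E'
from h import *
plan([trk(-96,-3,44)],YAW-np.pi/2)
shot('scene','s7');crop('s7',120,160,280,290,5,'c11')
E
```

```text
pos [ 0.6339 -0.1754  0.0425] t 9.13 f [ 0.4905 -0.6046 -1.2722] open 0.343 q6 -0.37602335405711695 trk [-225.5625   -1.9761   42.4905]
turn [ 0.01 -0.01 -0.26]
shift [  1.   -1.5 129.6]
```

View pics/c11.png

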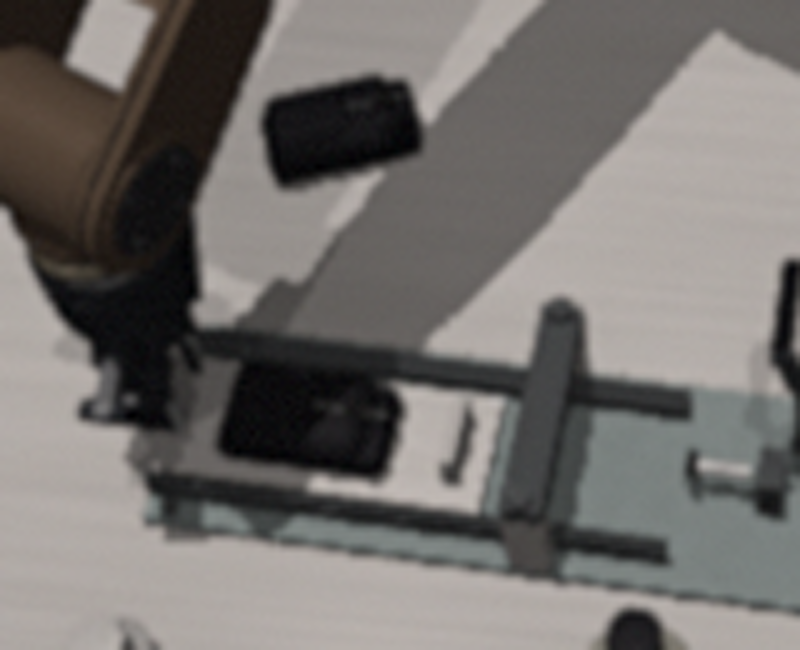

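Opening 29 mm means the tail post is held. Now the push, slowly near the end.

Request:
{"op": "step_arm", "data": {"rows": [[[0, 0, 0], [0, 0, 4], 0.75], [[0, 0, 0], [0, 0, 13], 0.75], [[0, 0, 0], [0, 0, 26], 0.75], [[0, 0, 0], [0, 0, 40], 0.75], [[0, 0, 0], [0, 0, 55], 0.75], [[0, 0, 0], [0, 0, 70], 0.75], [[0, 0, 0], [0, 0, 84], 0.75], [[0, 0, 0], [0, 0, 95], 0.75], [[0, 0, 0], [0, 0, 104], 0.75], [[0, 0, 0], [0, 0, 110], 0.75]]}}

```text
time: 10.02
eef_pos: [0.6389, -0.0639, 0.0425]
tcp_rot: [0.707, -0.018, 0.014, -0.707]
contact_force: [-0.3, -2.9, -0.8]
opening: 0.343
```

Request:
{"op": "step_arm", "data": {"rows": [[[0, 0, 0], [0, 0, 2], 0.75], [[0, 0, 0], [0, 0, 3], 0.75], [[0, 0, 0], [0, 0, 3], 0.75], [[0, 0, 0], [0, 0, 3], 0.75]]}}

```text
time: 10.35
eef_pos: [0.639, -0.0622, 0.0425]
tcp_rot: [-0.706, 0.018, -0.015, 0.707]
contact_force: [-0.1, 1.2, 1.4]
opening: 0.339
```

```bash
python3 - <<'E'
from h import *
plan([trk(-96,-3,44)],YAW-np.pi/2)
shot('scene','s8');crop('s8',150,160,310,290,5,'c12')
E
```

```text
pos [ 0.639  -0.0622  0.0425] t 10.35 f [-0.0567  1.1796  1.3519] open 0.339 q6 -0.20860368679296737 trk [-112.2639   -1.8878   42.4937]
turn [-0.07 -0.04 -0.29]
shift [ 1.1 -1.5 16.3]
```

View pics/c12.png

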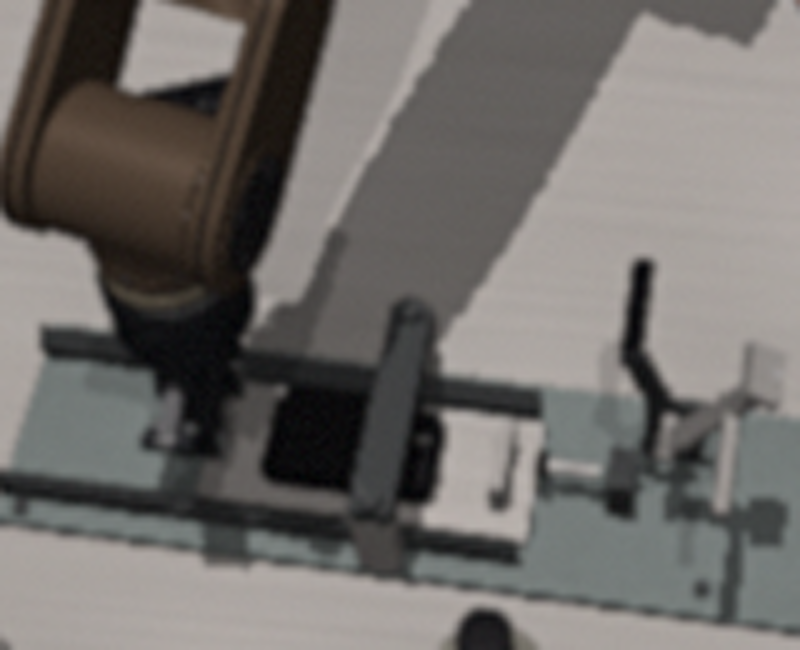

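Request:
{"op": "step_arm", "data": {"rows": [[[0, 0, 0], [0, 0, 2], 0.75], [[0, 0, 0], [0, 0, 5], 0.75], [[0, 0, 0], [0, 0, 8], 0.75], [[0, 0, 0], [0, 0, 10], 0.75], [[0, 0, 0], [0, 0, 11], 0.75], [[0, 0, 0], [0, 0, 11], 0.75], [[0, 0, 0], [0, 0, 11], 0.75]]}}

```text
time: 10.98
eef_pos: [0.6396, -0.0513, 0.0425]
tcp_rot: [-0.707, 0.018, -0.015, 0.707]
contact_force: [-0.2, -2.0, 0.9]
opening: 0.34
```

Request:
{"op": "step_arm", "data": {"rows": [[[0, 0, 0], [0, 0, 1], 0.75], [[0, 0, 0], [0, 0, 2], 0.75], [[0, 0, 0], [0, 0, 2], 0.75], [[0, 0, 0], [0, 0, 2], 0.75]]}}

```text
time: 11.32
eef_pos: [0.6397, -0.0494, 0.0424]
tcp_rot: [-0.707, 0.018, -0.015, 0.707]
contact_force: [0.4, -2.4, 1.0]
opening: 0.341
```

Request:
{"op": "step_arm", "data": {"rows": [[[0, 0, 0], [0, 0, 1], 0.75], [[0, 0, 0], [0, 0, 2], 0.75], [[0, 0, 0], [0, 0, 2], 0.75], [[0, 0, 0], [0, 0, 2], 0.75]]}}

```text
time: 11.65
eef_pos: [0.6398, -0.0474, 0.0425]
tcp_rot: [-0.707, 0.018, -0.015, 0.707]
contact_force: [-0.3, -2.8, 2.5]
opening: 0.342
```

```bash
python3 - <<'E'
from h import *
plan([],YAW-np.pi/2)
shot('scene','s9');shot('top','t9');crop('s9',220,210,300,275,10,'c13')
for n,tag in (('top','t9'),('scene','s9')):
    p,d=load(tag);T=(cloud(n,d)[d>0]-O)@setO()*1000
    k=T[(T[:,2]>43)&(T[:,2]<56)&(abs(T[:,1])<24)&(T[:,0]>40)&(T[:,0]<85)&(abs(T[:,1]+1)>9)];print(n,len(k),k.mean(0),np.percentile(k[:,0],[10,90]))
E
```

```text
pos [ 0.6398 -0.0474  0.0425] t 11.65 f [-0.2562 -2.844   2.4516] open 0.342 q6 -0.18502873060943684 trk [-97.4071  -1.9265  42.5015]
turn [-0.   -0.01 -0.28]
top 13 [64.9771 -2.1158 49.6073] [62.7123 67.4932]
scene 28 [65.7577 -4.5017 51.0004] [62.3171 69.1373]
```

View pics/c13.png

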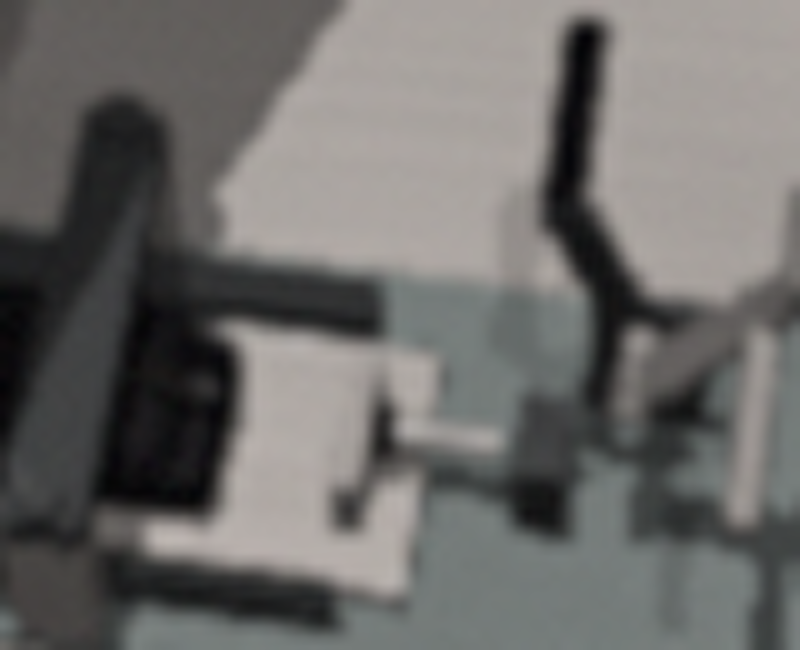

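Request:
{"op": "step_arm", "data": {"rows": [[[0, 0, 0], [0, 0, 1], 0.75], [[0, 0, 0], [0, 0, 1.5], 0.75], [[0, 0, 0], [0, 0, 1.5], 0.75], [[0, 0, 0], [0, 0, 1.5], 0.75]]}}

```text
time: 12.08
eef_pos: [0.6398, -0.0468, 0.0424]
tcp_rot: [0.707, -0.018, 0.014, -0.706]
contact_force: [0.3, -5.4, 1.3]
opening: 0.345
```

Request:
{"op": "step_arm", "data": {"rows": [[[0, 0, 0], [0, 0, 1], 0.75], [[0, 0, 0], [0, 0, 1.5], 0.75], [[0, 0, 0], [0, 0, 1.5], 0.75], [[0, 0, 0], [0, 0, 1.5], 0.75]]}}

```text
time: 12.42
eef_pos: [0.6399, -0.0459, 0.0425]
tcp_rot: [0.708, -0.018, 0.014, -0.706]
contact_force: [-0.3, -7.3, 2.9]
opening: 0.343
```

Request:
{"op": "step_arm", "data": {"rows": [[[0, 0, 0], [0, 0, 0], 0.6], [[0, 0, 0], [0, 0, 0], 0.4], [[0, 0, 0], [0, 0, 0], 0.3], [[0, 0, 0], [0, -4, 0], 0.3], [[0, 0, 0], [0, -15, 0], 0.3], [[0, 0, 0], [0, -35, 0], 0.3], [[0, 0, 0], [0, -60, 0], 0.3], [[0, 0, 0], [0, -90, 0], 0.4], [[0, 0, 0], [0, -120, 0], 0.6], [[0, 0, 0], [0, -140, 0], 0.8]]}}

```text
time: 13.25
eef_pos: [0.6417, -0.0443, 0.1871]
tcp_rot: [0.707, -0.016, 0.016, -0.707]
contact_force: [0.6, -0.2, 0.6]
opening: 0.331
```

Request:
{"op": "step_arm", "data": {"rows": [[[0, 0, 0], [0, -10, 0], 1], [[0, 0, 0], [0, -22, 0], 1], [[0, 0, 0], [0, -30, 0], 1], [[0, 0, 0], [0, -34, 0], 1], [[0, 0, 0], [0, -34, 0], 1]]}}

```text
time: 13.67
eef_pos: [0.6407, -0.0445, 0.2165]
tcp_rot: [-0.707, 0.018, -0.014, 0.707]
contact_force: [-0.4, -0.3, -0.9]
opening: -0.003
```

```bash
python3 - <<'E'
from h import *
plan([trk(-50,-46,225),trk(150,-46,225),trk(210,-46,215),trk(210,-46,129)],YAW-np.pi/2)
shot('scene','s10');crop('s10',150,160,310,290,5,'c14')
for n,tag in (('scene','s10'),):
    p,d=load(tag);T=(cloud(n,d)[d>0]-O)@setO()*1000
    k=T[(T[:,2]>43)&(T[:,2]<56)&(abs(T[:,1])<24)&(T[:,0]>40)&(T[:,0]<85)&(abs(T[:,1]+1)>9)];print(n,len(k),k.mean(0),np.percentile(k[:,0],[10,90]))
E
```

```text
pos [ 0.6407 -0.0445  0.2165] t 13.67 f [-0.3608 -0.2989 -0.8503] open -0.003 q6 -0.18056196129278995 trk [-94.4378  -2.7095 216.4746]
turn [-0.  -0.  -0.3]
shift [43.2 -8.8 44.4]
shift [ 43.2  -8.7 244.4]
shift [ 43.3   1.3 304.4]
shift [ 43.7  87.3 304.4]
scene 27 [65.3061 -3.2229 50.5429] [61.9161 68.8038]
```

View pics/c14.png

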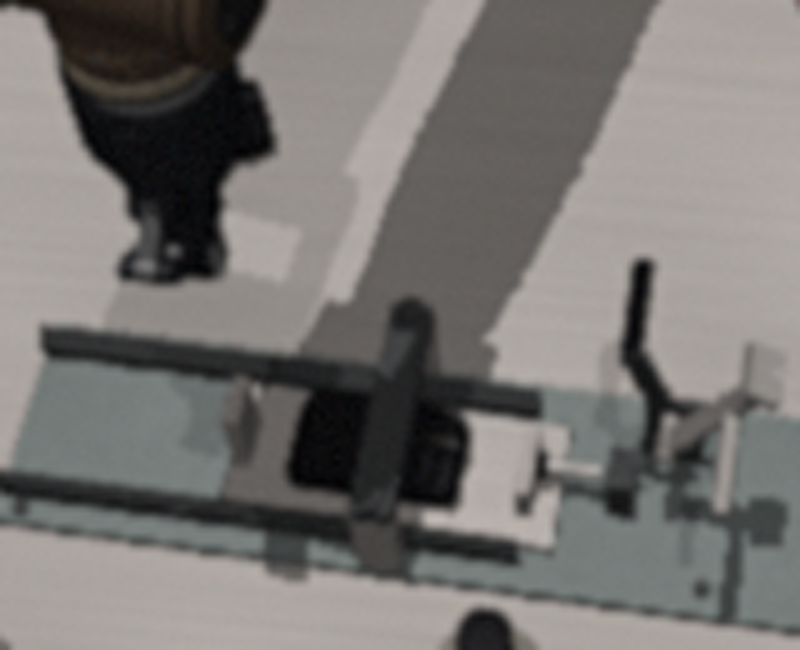

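Request:
{"op": "step_arm", "data": {"rows": [[[0, 0, 0], [4, -3, 10], 1], [[0, 0, -0.3], [10, -6, 30], 1], [[0, 0, -0.3], [18, -9, 60], 1], [[0, 0, -0.3], [27, -9, 95], 1], [[0, 0, -0.3], [35, -9, 130], 1], [[0, 0, -0.3], [40, -9, 165], 1], [[0, 0, -0.3], [43, -9, 200], 1], [[0, 0, -0.3], [43, -9, 235], 1], [[0, 0, -0.3], [43, -9, 265], 1], [[0, 0, -0.3], [43, -8, 290], 1]]}}

```text
time: 14.55
eef_pos: [0.6962, 0.2466, 0.2226]
tcp_rot: [-0.707, 0.016, -0.015, 0.707]
contact_force: [-0.6, -0.2, 0.6]
opening: 0.001
```

Request:
{"op": "step_arm", "data": {"rows": [[[0, 0, 0], [0, 0, 9], 1], [[0, 0, 0], [0, 0, 16], 1], [[0, 0, 0], [0, 0, 20], 1], [[0, 0, 0], [0, 0, 20], 1], [[0, 0, 0], [0, 0, 20], 1], [[0, 0, 0], [0, 0, 20], 1]]}}

```text
time: 15.05
eef_pos: [0.6982, 0.2618, 0.2242]
tcp_rot: [0.707, -0.017, 0.017, -0.707]
contact_force: [0.7, 0.2, 0.2]
opening: 0.003
```

```bash
python3 - <<'E'
from h import *
plan([trk(212,-46,215),trk(212,-46,129)],YAW-np.pi/2)
shot('scene','s11');crop('s11',220,140,350,270,5,'c15')
E
```

```text
pos [0.6982 0.2618 0.2242] t 15.05 f [0.7285 0.2468 0.2205] open 0.003 q6 0.27066451467456387 trk [214.0863 -46.115  224.1893]
turn [ 0.02 -0.1   0.  ]
shift [-0.1  9.2 -2.1]
shift [-0.1 95.2 -2.1]
```

View pics/c15.png

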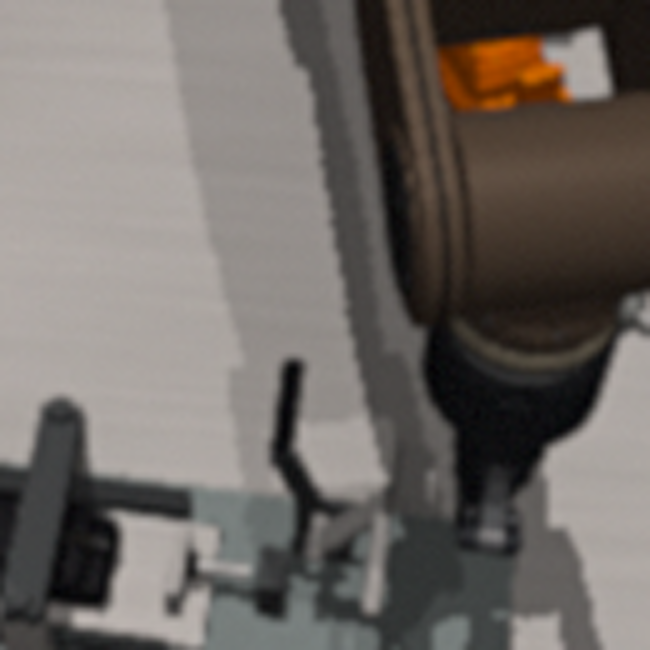

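Request:
{"op": "step_arm", "data": {"rows": [[[0, 0, 0], [0, 8, 0], 1], [[0, 0, 0], [0, 25, 0], 1], [[0, 0, 0], [0, 45, 0], 1], [[0, 0, 0], [0, 65, 0], 1], [[0, 0, 0], [0, 82, 0], 1], [[0, 0, 0], [0, 91, 0], 1], [[0, 0, 0], [0, 94, 0], 1], [[0, 0, 0], [0, 94, 0], 1], [[0, 0, 0], [0, 94, 0], 1]]}}

```text
time: 15.85
eef_pos: [0.6985, 0.2632, 0.1312]
tcp_rot: [-0.707, 0.016, -0.017, 0.707]
contact_force: [-0.5, -0.3, 0.2]
opening: 0.0
```

```bash
python3 - <<'E'
from h import *
plan([trk(184,-46,130),trk(140,-46,130)],YAW-np.pi/2)
shot('scene','s12');crop('s12',240,180,340,270,6,'c16')
E
```

```text
pos [0.6985 0.2632 0.1312] t 15.85 f [-0.4546 -0.256   0.1724] open 0.0 q6 0.270819667393241 trk [215.5062 -46.3872 131.1885]
turn [-0.03 -0.02  0.09]
shift [ -0.4   1.2 -31.5]
shift [ -0.4   1.2 -75.5]
```

View pics/c16.png

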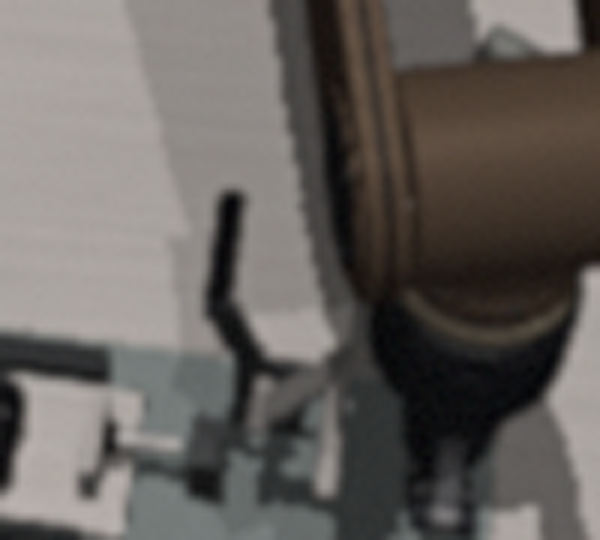

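Request:
{"op": "step_arm", "data": {"rows": [[[0, 0, 0], [0, 3, -4], 1], [[0, 0, 0], [0, 3, -11], 1], [[0, 0, 0], [0, 3, -18], 1], [[0, 0, 0], [0, 3, -24], 1], [[0, 0, 0], [0, 3, -29], 1], [[0, 0, 0], [0, 3, -33], 1], [[0, 0, 0], [0, 3, -37], 1], [[0, 0, 0], [0, 3, -41], 1], [[0, 0, 0], [0, 3, -45], 1], [[0, 0, 0], [0, 3, -48], 1]]}}

```text
time: 16.73
eef_pos: [0.6998, 0.2152, 0.1327]
tcp_rot: [-0.706, 0.012, -0.021, 0.708]
contact_force: [5.6, 2.9, 7.7]
opening: 0.001
```

```bash
python3 - <<'E'
from h import *
plan([trk(140,-46,130)],YAW-np.pi/2)
shot('scene','s13');crop('s13',240,180,340,270,6,'c17')
E
```

```text
pos [0.6998 0.2152 0.1327] t 16.73 f [5.6279 2.9065 7.6786] open 0.001 q6 0.20594565917019933 trk [167.6881 -49.919  132.6654]
turn [-0.2  -0.04  0.69]
shift [ -3.9   2.5 -27.7]
```

View pics/c17.png

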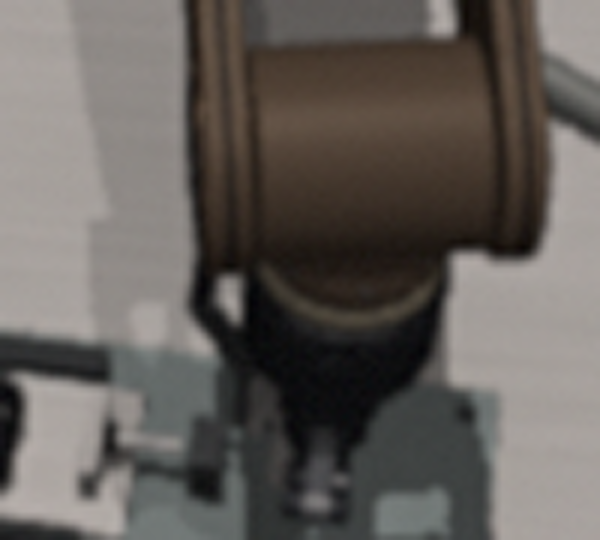

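The image and the 8 N upward force say the gripper body is touching the claw's tooth. I'll back off, move farther out along the bar (towards its free end) and push again.

Request:
{"op": "step_arm", "data": {"rows": [[[0, 0, 0], [0, 0, 10], 1], [[0, 0, 0], [0, 0, 25], 1], [[0, 0, 0], [0, 0, 40], 1], [[0, 0, 0], [0, 0, 46], 1], [[0, 0, 0], [10, 0, 46], 1], [[0, 0, 0], [18, 0, 46], 1], [[0, 0, 0], [18, 0, 46], 1], [[0, 0, 0], [18, 0, 46], 1], [[0, 0, 0], [18, 0, 46], 1]]}}

```text
time: 17.53
eef_pos: [0.7154, 0.2602, 0.1265]
tcp_rot: [0.707, -0.017, 0.016, -0.707]
contact_force: [-0.4, 0.6, 0.1]
opening: -0.0
```

```bash
python3 - <<'E'
from h import *
plan([trk(190,-65,128),trk(140,-65,128)],YAW-np.pi/2)
shot('scene','s14');crop('s14',220,180,340,280,6,'c18')
p,d=load('s14');T=(cloud('scene',d)[d>0]-O)@setO()*1000
k=T[(T[:,2]>120)&(T[:,2]<160)&(T[:,1]<-15)&(T[:,1]>-64)&(T[:,0]>130)&(T[:,0]<185)];print(len(k),k.mean(0) if len(k) else '',np.percentile(k[:,1],[1,99]) if len(k) else '')
k=T[(T[:,2]>120)&(T[:,2]<165)&(T[:,1]>28)&(T[:,1]<74)&(T[:,0]>95)&(T[:,0]<145)];print(len(k),k.mean(0))
E
```

```text
pos [0.7154 0.2602 0.1265] t 17.53 f [-0.4136  0.6123  0.0766] open -0.0 q6 0.26200494336855285 trk [213.3228 -63.3573 126.4879]
turn [ 0.02 -0.02 -0.07]
shift [  1.6  -1.5 -23.3]
shift [  1.7  -1.5 -73.3]
70 [165.1171 -39.5605 144.5273] [-62.4894 -15.8475]
70 [109.6238  50.991  145.5392]
```

View pics/c18.png

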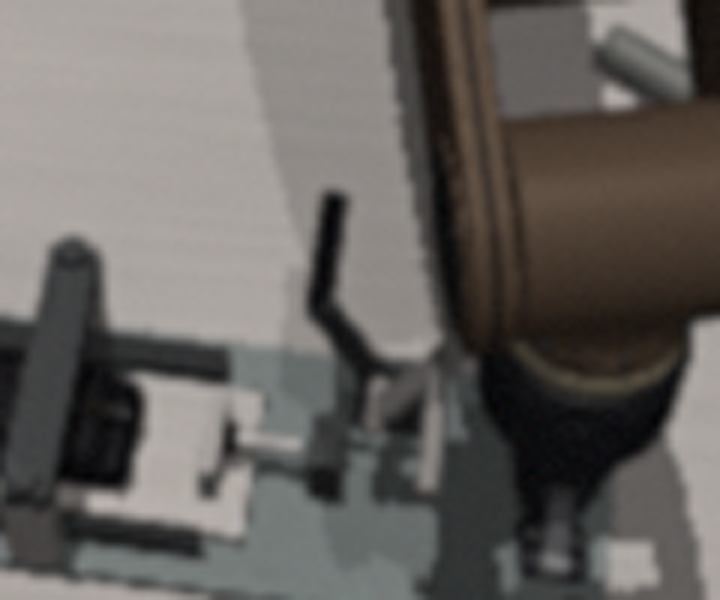

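Request:
{"op": "step_arm", "data": {"rows": [[[0, 0, 0], [2, 0, -5], 1], [[0, 0, 0], [2, 0, -14], 1], [[0, 0, 0], [2, 0, -23], 1], [[0, 0, 0], [2, 0, -30], 1], [[0, 0, 0], [2, 0, -36], 1], [[0, 0, 0], [2, 0, -42], 1], [[0, 0, 0], [2, 0, -46], 1], [[0, 0, 0], [2, 0, -46], 1]]}}

```text
time: 18.25
eef_pos: [0.7157, 0.2131, 0.1272]
tcp_rot: [0.707, -0.017, 0.017, -0.707]
contact_force: [0.6, -0.4, -0.1]
opening: 0.0
```

```bash
python3 - <<'E'
from h import *
plan([trk(140,-65,128)],YAW-np.pi/2)
shot('scene','s15');crop('s15',220,180,340,280,6,'c19')
E
```

```text
pos [0.7157 0.2131 0.1272] t 18.25 f [ 0.5591 -0.3558 -0.1369] open 0.0 q6 0.20105343225267558 trk [166.2695 -65.8971 127.2097]
turn [ 0.02 -0.06  0.  ]
shift [ -0.9  -0.8 -26.3]
```

View pics/c19.png

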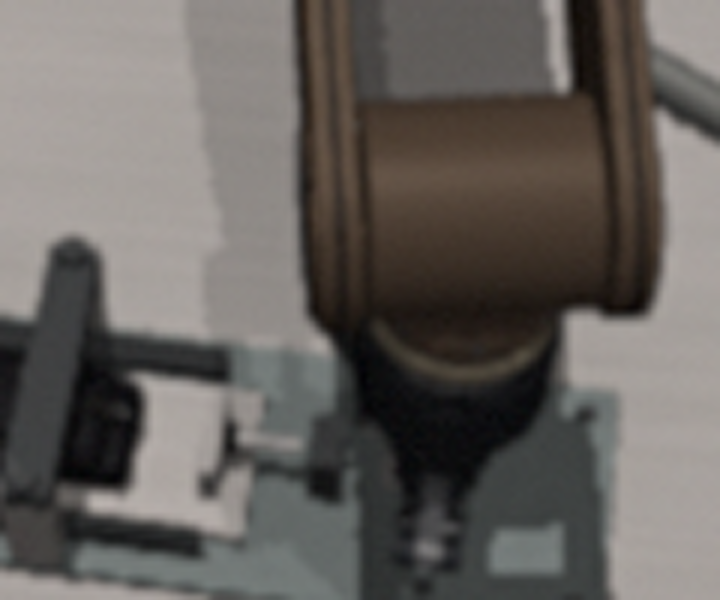

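No body contact now. Continuing the push past upright.

Request:
{"op": "step_arm", "data": {"rows": [[[0, 0, 0], [0, 0, -3], 1], [[0, 0, 0], [0, 0, -8], 1], [[0, 0, 0], [0, 0, -14], 1], [[0, 0, 0], [0, 0, -20], 1], [[0, 0, 0], [0, 0, -25], 1], [[0, 0, 0], [0, 0, -25], 1], [[0, 0, 0], [0, 0, -25], 1]]}}

```text
time: 18.88
eef_pos: [0.7145, 0.1887, 0.127]
tcp_rot: [0.707, -0.017, 0.016, -0.707]
contact_force: [0.0, -0.1, 0.2]
opening: -0.002
```

```bash
python3 - <<'E'
from h import *
plan([trk(120,-65,128)],YAW-np.pi/2)
shot('scene','s16');crop('s16',220,180,340,280,6,'c20')
E
```

```text
pos [0.7145 0.1887 0.127 ] t 18.88 f [ 0.0422 -0.0854  0.206 ] open -0.002 q6 0.16796487084472017 trk [141.91   -65.8046 127.0454]
turn [ 0.   -0.05 -0.01]
shift [ -0.8  -1.  -21.9]
```

View pics/c20.png

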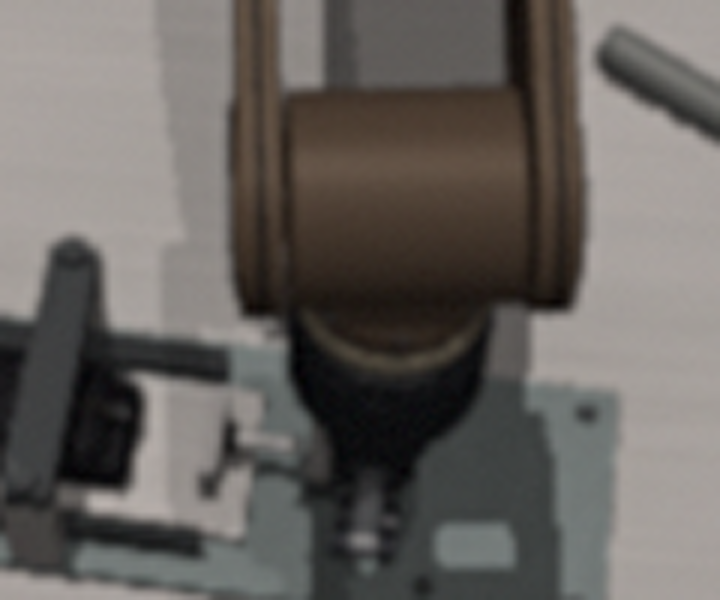

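Request:
{"op": "step_arm", "data": {"rows": [[[0, 0, 0], [0, 0, -3], 1], [[0, 0, 0], [0, 0, -8], 1], [[0, 0, 0], [0, 0, -14], 1], [[0, 0, 0], [0, 0, -18], 1], [[0, 0, 0], [0, 0, -18], 1], [[0, 0, 0], [0, 0, -18], 1]]}}

```text
time: 19.43
eef_pos: [0.7137, 0.1709, 0.1271]
tcp_rot: [-0.707, 0.016, -0.016, 0.707]
contact_force: [-0.1, -1.2, 1.0]
opening: -0.001
```

```bash
python3 - <<'E'
from h import *
plan([trk(120,-65,128)],YAW-np.pi/2)
shot('scene','s17');crop('s17',220,180,340,280,6,'c21')
shot('top','t17');crop('t17',190,110,310,210,6,'c22')
E
```

```text
pos [0.7137 0.1709 0.1271] t 19.43 f [-0.0524 -1.1901  1.0424] open -0.001 q6 0.14359254174752992 trk [124.0594 -65.807  127.1243]
turn [-0.01 -0.04 -0.  ]
shift [-0.8 -0.9 -4.1]
```

View pics/c21.png

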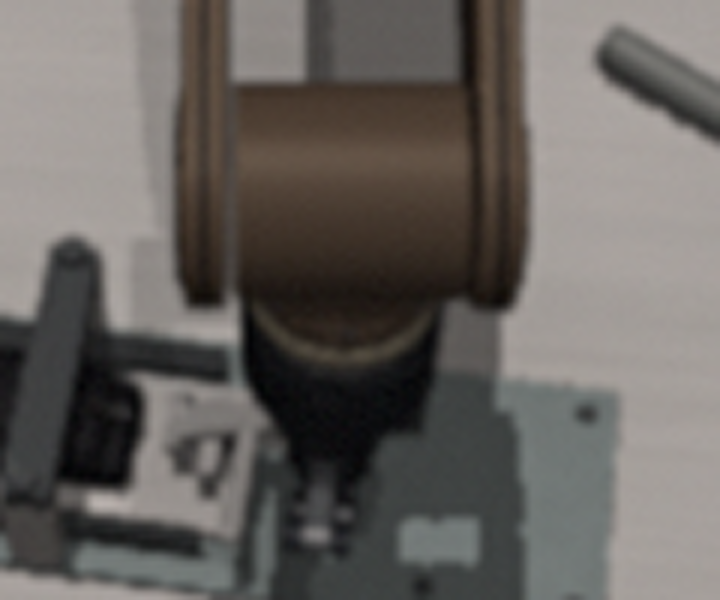

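View pics/c22.png

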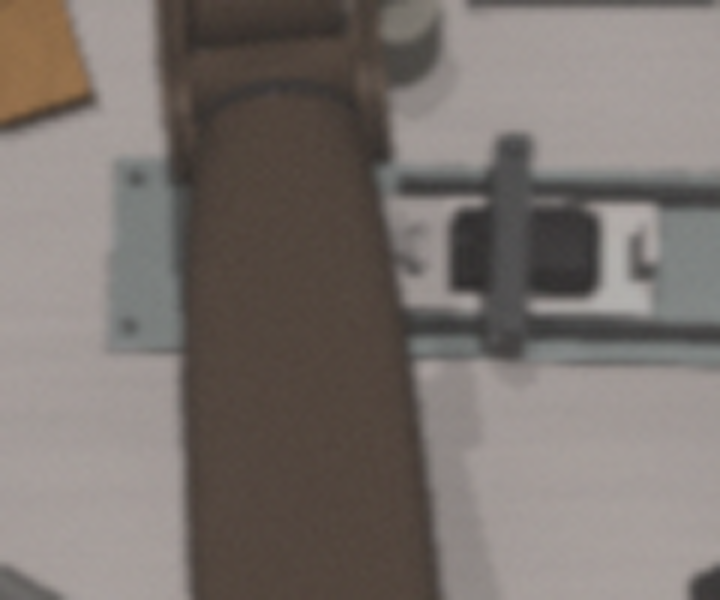

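Request:
{"op": "step_arm", "data": {"rows": [[[0, 0, 0], [0, -8, 2], 1], [[0, 0, 0], [0, -25, 2], 1], [[0, 0, 0], [0, -50, 0], 1], [[0, 0, 0], [0, -75, 0], 1], [[0, 0, 0], [0, -95, 0], 1], [[0, 0, 0], [-10, -105, -10], 1], [[0, 0, 0], [-20, -108, -40], 1], [[0, 0, 0], [-20, -108, -80], 1], [[0, 0, 0], [-20, -108, -115], 1], [[0, 0, 0], [-20, -108, -140], 1]]}}

```text
time: 20.37
eef_pos: [0.6871, 0.0303, 0.2364]
tcp_rot: [0.707, -0.016, 0.017, -0.707]
contact_force: [0.5, 0.1, -0.9]
opening: -0.0
```

Request:
{"op": "step_arm", "data": {"rows": [[[0, 0, 0], [0, 0, -10], 0.6], [[0, 0, 0], [0, 0, -10], 0.4], [[0, 0, 0], [0, 0, -10], 0.4], [[0, 0, 0], [0, 0, -10], 0.4]]}}

```text
time: 20.7
eef_pos: [0.6869, 0.024, 0.2353]
tcp_rot: [-0.707, 0.016, -0.016, 0.707]
contact_force: [0.9, -0.4, 0.1]
opening: 0.569
```

```bash
python3 - <<'E'
from h import *
plan([trk(110,50,200),trk(110,50,123)],YAW)
shot('scene','s18');crop('s18',220,180,340,280,6,'c23');shot('top','t18')
for n in('scene','top'):
    p,d=load(n[0]+'18');T=(cloud(n,d)[d>0]-O)@setO()*1000
    k=T[(T[:,2]>120)&(T[:,2]<165)&(T[:,1]>28)&(T[:,1]<74)&(T[:,0]>85)&(T[:,0]<155)];print(n,len(k),k.mean(0),k[:,2].max())
    k=T[(T[:,2]>25)&(T[:,2]<120)&(T[:,1]>-64)&(T[:,1]<-30)&(T[:,0]>68)&(T[:,0]<145)];print('claw bar',len(k),k.mean(0))
    k=T[(T[:,2]>36)&(T[:,2]<120)&(abs(T[:,1])<20)&(T[:,0]>32)&(T[:,0]<80)]
    for lo in range(32,80,4):
        q=k[(k[:,0]>=lo)&(k[:,0]<lo+4)]
        if len(q): print(lo,q[:,2].min().round(),q[:,2].max().round(),end=' | ')
    print()
E
```

```text
pos [0.6869 0.024  0.2353] t 20.7 f [ 0.8624 -0.351   0.0872] open 0.569 q6 -0.06828823940660048 trk [-23.8876 -45.7686 235.282 ]
turn [ -0.02 -89.93   0.04]
shift [-95.6  35.4 134. ]
shift [-95.6 112.4 133.9]
scene 71 [109.6722  50.5127 145.1748] 148.41878976234463
claw bar 44 [ 81.8949 -48.4257  65.8284]
40 46.0 53.0 | 44 39.0 54.0 | 48 37.0 57.0 | 52 40.0 58.0 | 56 36.0 58.0 | 60 47.0 59.0 | 64 48.0 65.0 | 68 38.0 64.0 | 72 41.0 64.0 | 76 61.0 69.0 | 
top 43 [109.051   49.0374 145.4291] 154.7599799005547
claw bar 15 [ 81.8242 -46.8951  66.017 ]
44 48.0 54.0 | 48 45.0 54.0 | 52 37.0 61.0 | 56 54.0 60.0 | 60 47.0 62.0 | 64 49.0 67.0 | 68 37.0 63.0 | 72 40.0 67.0 | 76 59.0 68.0 |
```

View pics/c23.png

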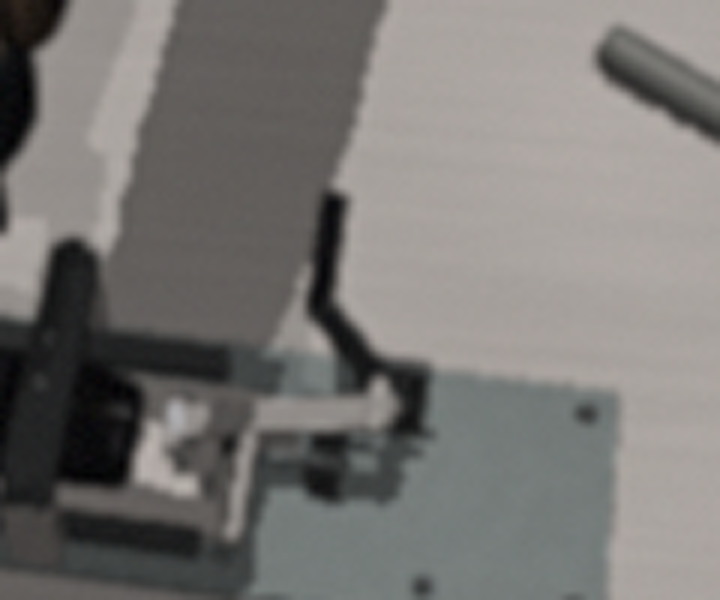

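Request:
{"op": "step_arm", "data": {"rows": [[[0, -6, 0], [-5, 2, 6], 0.4], [[0, -13, 0], [-14, 5, 18], 0.4], [[0, -20, 0], [-25, 9, 35], 0.4], [[0, -27, 0], [-37, 14, 52], 0.4], [[0, -34, 0], [-49, 18, 69], 0.4], [[0, -41, 0], [-60, 22, 85], 0.4], [[0, -48, 0], [-71, 26, 100], 0.4], [[0, -55, 0], [-82, 30, 114], 0.4], [[0, -62, 0], [-90, 33, 126], 0.4], [[0, -69, 0], [-95, 35, 133], 0.4]]}}

```text
time: 21.63
eef_pos: [0.5966, 0.1624, 0.1996]
tcp_rot: [-0.59, -0.39, 0.39, 0.59]
contact_force: [0.5, -0.4, -0.4]
opening: 0.598
```

Request:
{"op": "step_arm", "data": {"rows": [[[0, -7, 0], [0, 0, 0], 0.4], [[0, -14, 0], [0, 0, 0], 0.4], [[0, -20, 0], [0, 0, 0], 0.4], [[0, -21, 0], [0, 0, 0], 0.4], [[0, -21, 0], [0, 0, 0], 0.4], [[0, -21, 0], [0, 0, 0], 0.4]]}}

```text
time: 22.13
eef_pos: [0.5979, 0.1603, 0.2001]
tcp_rot: [-0.512, -0.488, 0.488, 0.512]
contact_force: [-0.7, -0.0, 0.8]
opening: 0.599
```

```bash
python3 - <<'E'
from h import *
plan([trk(109.5,50,160),trk(109.5,50,121)],YAW)
shot('scene','s19');crop('s19',220,160,340,260,6,'c24')
E
```

```text
pos [0.5979 0.1603 0.2001] t 22.13 f [-0.6723 -0.0065  0.8386] open 0.599 q6 -1.4254964344757537 trk [108.1774  49.4137 200.0891]
turn [-0.   -0.08  0.  ]
shift [ 1.3 40.1  0.6]
shift [ 1.3 79.1  0.6]
```

View pics/c24.png

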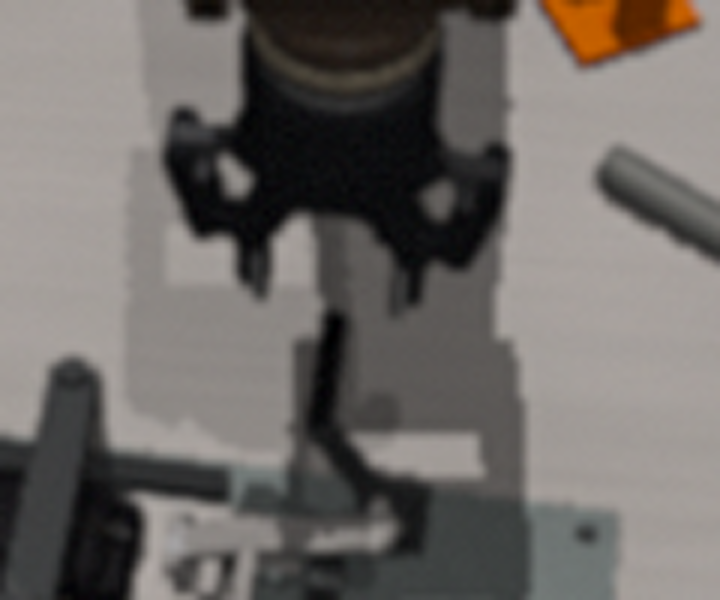

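Request:
{"op": "step_arm", "data": {"rows": [[[0, 0, 0], [0.5, 8, 0], 0.4], [[0, 0, 0], [1.3, 24, 0.5], 0.4], [[0, 0, 0], [1.3, 42, 0.5], 0.4], [[0, 0, 0], [1.3, 60, 0.5], 0.4], [[0, 0, 0], [1.3, 73, 0.5], 0.4], [[0, 0, 0], [1.3, 78, 0.5], 0.4], [[0, 0, 0], [1.3, 78, 0.5], 0.6], [[0, 0, 0], [1.3, 78, 0.5], 0.75], [[0, 0, 0], [1.3, 78, 0.5], 0.9], [[0, 0, 0], [1.3, 78, 0.5], 0.95]], "newtons": 30}}

```text
time: 23.02
eef_pos: [0.5986, 0.1611, 0.1236]
tcp_rot: [0.512, 0.489, -0.488, -0.511]
contact_force: [-0.3, 0.4, 1.0]
opening: 0.137
```

Request:
{"op": "step_arm", "data": {"rows": [[[0, 0, 0], [0, 0, 0], 0.95], [[0, 0, 0], [0, 0, 0], 0.95], [[0, 0, 0], [0, 0, 0], 0.95]]}}

```text
time: 23.27
eef_pos: [0.5985, 0.1611, 0.1235]
tcp_rot: [0.512, 0.489, -0.488, -0.511]
contact_force: [0.1, 0.4, 2.7]
opening: 0.139
```

```bash
python3 - <<'E'
from h import *
s=ctrl.get_state();t=totrk(s['eef_pos']);th0=np.arctan2(t[2]+19-62,t[0]-145);print('theta',th0,'r',np.hypot(t[2]+19-62,t[0]-145))
plan([],YAW)
g=[trk(145+85*np.cos(a),t[1],62+85*np.sin(a)-19) for a in np.arange(th0,-.06,-.1)]
plan(g,YAW)
shot('scene','s20');crop('s20',220,160,340,260,6,'c25')
E
```

```text
theta 1.991796789183567 r 88.22991500998482
pos [0.5985 0.1611 0.1235] t 23.27 f [0.1467 0.4373 2.7476] open 0.139 q6 -1.425520138876681 trk [108.9427  48.8365 123.5257]
turn [ 0.15 -0.01  0.02]
pos [0.5985 0.1611 0.1235] t 23.27 f [0.1467 0.4373 2.7476] open 0.139 q6 -1.425520138876681 trk [108.9427  48.8365 123.5257]
turn [ 0.15 -0.01  0.02]
shift [1.3 2.9 0. ]
shift [ 9.2 -0.1  0. ]
shift [17.4 -2.4 -0. ]
shift [25.8 -3.8 -0. ]
shift [34.3 -4.4 -0. ]
shift [42.8 -4.2 -0. ]
shift [51.2 -3.1 -0. ]
shift [59.5 -1.2  0. ]
shift [67.5  1.6  0. ]
shift [75.2  5.1  0. ]
shift [82.6  9.4  0. ]
shift [89.4 14.4  0. ]
shift [95.8 20.1  0.1]
shift [101.5  26.3   0.1]
shift [106.6  33.1   0.1]
shift [111.   40.4   0.1]
shift [114.6  48.1   0.1]
shift [117.4  56.1   0.2]
shift [119.5  64.4   0.2]
shift [120.7  72.8   0.2]
shift [121.   81.3   0.2]
```

View pics/c25.png

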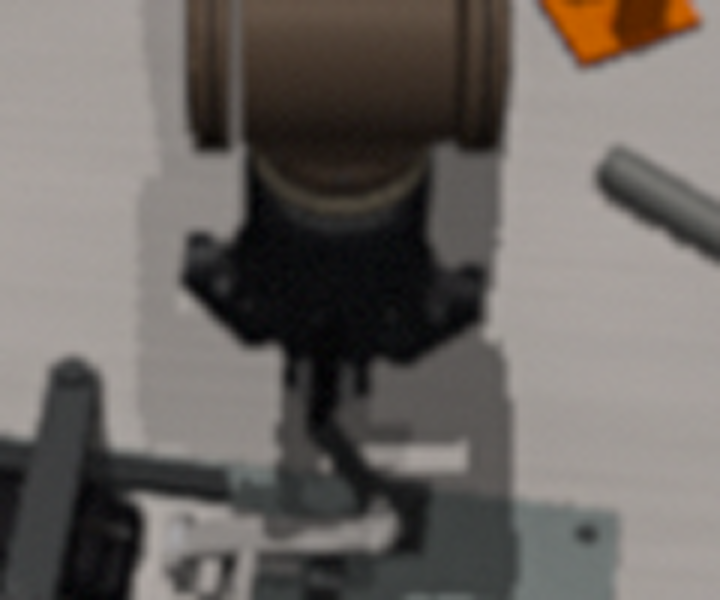

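Request:
{"op": "step_arm", "data": {"rows": [[[0, 0, 0], [4, -1.8, 0], 0.95], [[0, 0, 0], [8.6, -3.5, 0], 0.95], [[0, 0, 0], [16.8, -5.8, 0], 0.95], [[0, 0, 0], [25, -7.3, 0], 0.95], [[0, 0, 0], [33.6, -8, 0], 0.95], [[0, 0, 0], [42, -7.8, 0], 0.95], [[0, 0, 0], [50.5, -6.8, 0], 0.95], [[0, 0, 0], [55, -5.8, 0], 0.95], [[0, 0, 0], [59, -4.9, 0], 0.95], [[0, 0, 0], [59, -4.9, 0], 0.95]]}}

```text
time: 24.15
eef_pos: [0.6011, 0.2196, 0.128]
tcp_rot: [0.512, 0.489, -0.489, -0.51]
contact_force: [1.3, -3.1, 4.3]
opening: 0.136
```

```bash
python3 - <<'E'
from h import *
plan([],YAW)
shot('scene','s21');crop('s21',220,180,340,280,6,'c26');shot('top','t21')
for n in('scene','top'):
    p,d=load(n[0]+'21');T=(cloud(n,d)[d>0]-O)@setO()*1000
    k=T[(T[:,2]>36)&(T[:,2]<120)&(abs(T[:,1])<20)&(T[:,0]>32)&(T[:,0]<80)]
    for lo in range(32,84,4):
        q=k[(k[:,0]>=lo)&(k[:,0]<lo+4)]
        if len(q): print(lo,len(q),q[:,2].min().round(),q[:,2].max().round(),end=' | ')
    print()
E
```

```text
pos [0.6011 0.2196 0.128 ] t 24.15 f [ 1.3251 -3.0606  4.2838] open 0.136 q6 -1.3317950792080642 trk [167.5316  48.8806 127.9545]
turn [ 0.12  0.05 -0.11]
32 20 39.0 58.0 | 36 7 37.0 40.0 | 56 14 46.0 57.0 | 60 16 42.0 59.0 | 64 18 41.0 58.0 | 68 16 44.0 62.0 | 72 20 49.0 64.0 | 76 16 36.0 63.0 | 
32 9 37.0 46.0 | 36 4 38.0 42.0 | 56 8 51.0 59.0 | 60 9 37.0 64.0 | 64 7 43.0 62.0 | 68 11 48.0 59.0 | 72 10 38.0 60.0 | 76 5 46.0 67.0 |
```

View pics/c26.png

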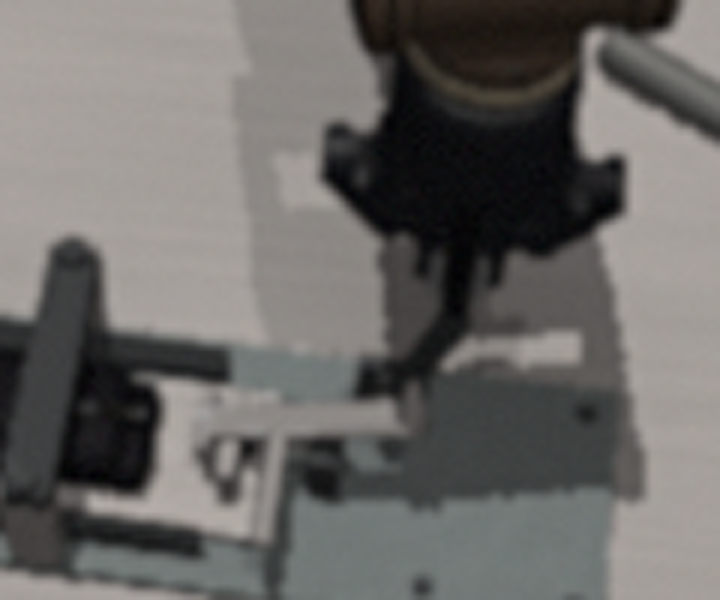

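Request:
{"op": "step_arm", "data": {"rows": [[[0, 0, 0], [4, 1.2, 0], 0.95], [[0, 0, 0], [8.1, 2.7, 0], 0.95], [[0, 0, 0], [12, 4.4, 0], 0.95], [[0, 0, 0], [15.8, 6.2, 0], 0.95], [[0, 0, 0], [19.6, 8.2, 0], 0.95], [[0, 0, 0], [23.2, 10.4, 0], 0.95], [[0, 0, 0], [30, 15.3, 0], 0.95], [[0, 0, 0], [36.5, 21, 0], 0.95], [[0, 0, 0], [42.3, 27.2, 0], 0.95], [[0, 0, 0], [42.3, 27.2, 0], 0.95]]}}

```text
time: 25.08
eef_pos: [0.6028, 0.2637, 0.0985]
tcp_rot: [0.511, 0.49, -0.487, -0.511]
contact_force: [6.1, -1.0, 0.1]
opening: 0.138
```

```bash
python3 - <<'E'
from h import *
plan([],YAW)
shot('scene','s22');crop('s22',220,180,340,280,6,'c27')
E
```

```text
pos [0.6028 0.2637 0.0985] t 25.08 f [ 6.1085 -0.9668  0.0875] open 0.138 q6 -1.268121515463483 trk [211.6374  49.2671  98.4515]
turn [0.13 0.02 0.11]
```

View pics/c27.png

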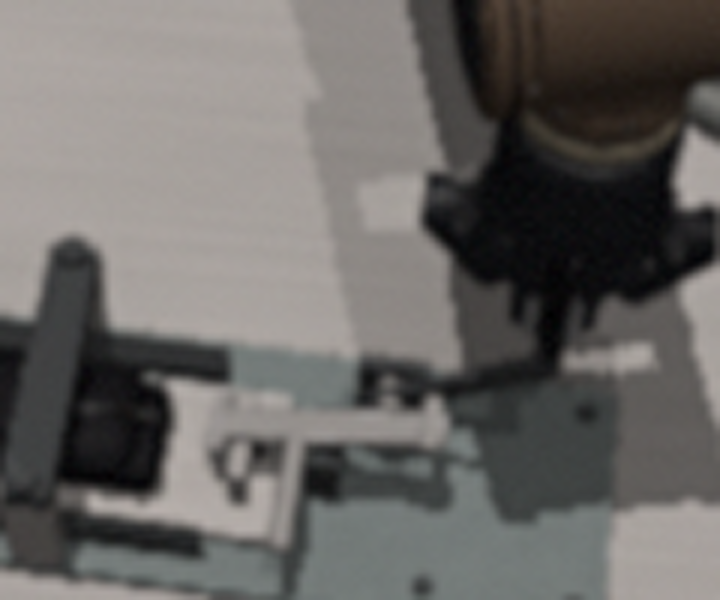

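Request:
{"op": "step_arm", "data": {"rows": [[[0, 0, 0], [2.6, 3.3, 0], 0.95], [[0, 0, 0], [5.1, 6.8, 0], 0.95], [[0, 0, 0], [7.5, 10.3, 0], 0.95], [[0, 0, 0], [9.6, 14, 0], 0.95], [[0, 0, 0], [11.6, 17.8, 0], 0.95], [[0, 0, 0], [13.3, 21.7, 0], 0.95], [[0, 0, 0], [15, 25.6, 0], 0.95], [[0, 0, 0], [16.2, 29.6, 0], 0.95], [[0, 0, 0], [18.3, 38, 0], 0.95], [[0, 0, 0], [18.3, 38, 0], 0.95]]}}

```text
time: 25.97
eef_pos: [0.6031, 0.2806, 0.0596]
tcp_rot: [0.511, 0.489, -0.488, -0.511]
contact_force: [7.1, -3.6, -1.4]
opening: 0.143
```

```bash
python3 - <<'E'
from h import *
plan([],YAW)
shot('scene','s23');crop('s23',220,180,340,280,6,'c28')
E
```

```text
pos [0.6031 0.2806 0.0596] t 25.97 f [ 7.0941 -3.5898 -1.407 ] open 0.143 q6 -1.2416830738076758 trk [228.5652  49.6823  59.6229]
turn [ 0.05  0.01 -0.  ]
```

View pics/c28.png

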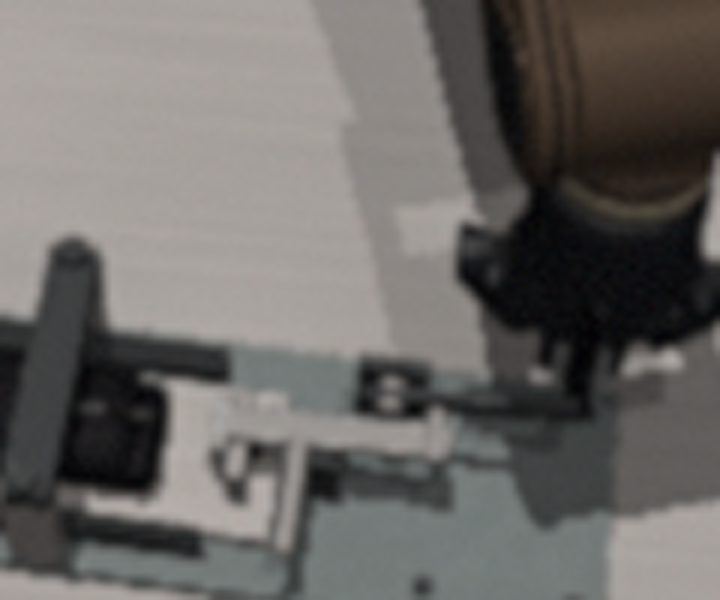

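Request:
{"op": "step_arm", "data": {"rows": [[[0, 0, 0], [0.8, 4, 0], 0.95], [[0, 0, 0], [1.2, 8, 0], 0.95], [[0, 0, 0], [1.5, 12, 0], 0.95], [[0, 0, 0], [1.5, 15, 0], 0.95], [[0, 0, 0], [1.5, 17, 0], 0.95], [[0, 0, 0], [1.5, 17, 0], 0.95], [[0, 0, 0], [1.5, 17, 0], 0.95]]}}

```text
time: 26.6
eef_pos: [0.6033, 0.2815, 0.0487]
tcp_rot: [0.511, 0.488, -0.489, -0.511]
contact_force: [-5.6, -9.2, 20.1]
opening: 0.139
```

```bash
python3 - <<'E'
from h import *
plan([],YAW)
shot('scene','s24');crop('s24',220,180,340,280,6,'c29')
p,d=load('s24');T=(cloud('scene',d)[d>0]-O)@setO()*1000
k=T[(T[:,2]>30)&(T[:,2]<120)&(T[:,1]>14)&(T[:,1]<23)&(T[:,0]>165)&(T[:,0]<225)]
pf=np.polyfit(k[:,0],k[:,2],1);print(len(k),'lever slope',pf)
E
```

```text
pos [0.6033 0.2815 0.0487] t 26.6 f [-5.6381 -9.2003 20.0989] open 0.139 q6 -1.239353899256244 trk [229.4962  49.5595  48.6684]
turn [-0.1   0.01 -0.12]
89 lever slope [-0.0124 68.2739]
```

View pics/c29.png

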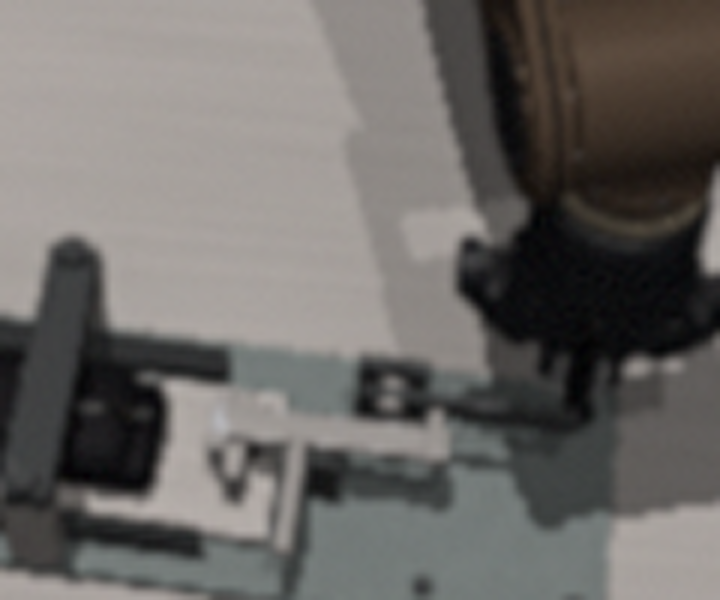

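Request:
{"op": "step_arm", "data": {"rows": [[[0, 0, 0], [-0.5, -2, 0], 0.95], [[0, 0, 0], [-1, -4, 0], 0.95], [[0, 0, 0], [-1, -4, 0], 0.8], [[0, 0, 0], [-1, -4, 0], 0.6], [[0, 0, 0], [-1, -4, 0], 0.45], [[0, 0, 0], [-1, -4, 0], 0.4], [[0, 0, 0], [-1, -12, 0], 0.4], [[0, 0, 0], [-1, -30, 0], 0.4], [[0, 0, 0], [-1, -55, 0], 0.4], [[0, 0, 0], [-1, -85, 0], 0.4]]}}

```text
time: 27.48
eef_pos: [0.6014, 0.2808, 0.1286]
tcp_rot: [-0.51, -0.487, 0.49, 0.512]
contact_force: [0.7, 0.1, 0.1]
opening: 0.6
```

Request:
{"op": "step_arm", "data": {"rows": [[[0, 0, 0], [0, -20, 10], 0.4], [[0, 0, 0], [0, -50, 30], 0.4], [[0, 0, 0], [20, -80, 60], 0.4], [[0, 0, 0], [40, -110, 90], 0.4], [[0, 0, 0], [60, -130, 110], 0.4], [[0, 0, 0], [70, -140, 120], 0.4], [[0, 0, 0], [70, -140, 120], 0.4], [[0, 0, 0], [70, -140, 120], 0.4]]}}

```text
time: 28.15
eef_pos: [0.486, 0.3573, 0.2713]
tcp_rot: [0.511, 0.49, -0.488, -0.511]
contact_force: [-0.2, -0.9, 0.4]
opening: 0.6
```

```bash
python3 - <<'E'
from h import *
plan([],YAW)
shot('scene','s25');crop('s25',140,160,340,290,4,'c30');shot('top','t25');crop('t25',190,120,345,235,5,'c31')
for n in('scene','top'):
    p,d=load(n[0]+'25');T=(cloud(n,d)[d>0]-O)@setO()*1000
    k=T[(T[:,2]>30)&(T[:,2]<120)&(T[:,1]>14)&(T[:,1]<24)&(T[:,0]>165)&(T[:,0]<225)]
    print(n,len(k),'lever slope',np.polyfit(k[:,0],k[:,2],1) if len(k)>5 else '')
    k=T[(T[:,2]>40)&(T[:,2]<120)&(T[:,1]>35)&(T[:,1]<74)&(T[:,0]>200)&(T[:,0]<250)];print('grip',len(k),k.mean(0) if len(k) else '')
    k=T[(T[:,2]>36)&(T[:,2]<120)&(abs(T[:,1])<24)&(T[:,0]>32)&(T[:,0]<100)]
    for lo in range(32,100,4):
        q=k[(k[:,0]>=lo)&(k[:,0]<lo+4)]
        if len(q): print(lo,len(q),q[:,2].min().round(),q[:,2].max().round(),end=' | ')
    q=k[(abs(k[:,1]+1)>17)&(k[:,0]>55)&(k[:,0]<90)];print('keeper edge',len(q),q.mean(0) if len(q) else '')
E
```

```text
pos [0.486  0.3573 0.2713] t 28.15 f [-0.1846 -0.8893  0.3872] open 0.6 q6 -1.061170153518474 trk [299.7851 170.1614 271.3125]
turn [0.13 0.12 0.07]
scene 89 lever slope [ 0.0063 64.6197]
grip 56 [229.5384  54.1944  68.4778]
32 22 41.0 58.0 | 36 20 37.0 47.0 | 40 3 37.0 41.0 | 60 2 53.0 57.0 | 64 16 41.0 60.0 | 68 20 41.0 62.0 | 72 20 44.0 63.0 | 76 19 49.0 60.0 | 80 16 40.0 60.0 | 84 9 39.0 60.0 | 88 10 42.0 60.0 | 92 11 37.0 61.0 | 96 11 40.0 62.0 | keeper edge 10 [ 78.1511 -13.5571  47.928 ]
top 32 lever slope [-0.0864 85.114 ]
grip 32 [229.6568  53.9732  67.2898]
32 12 36.0 49.0 | 36 8 38.0 46.0 | 40 2 38.0 39.0 | 64 8 52.0 62.0 | 68 8 46.0 62.0 | 72 11 47.0 61.0 | 76 11 47.0 66.0 | 80 5 50.0 62.0 | 84 5 50.0 65.0 | 88 5 50.0 58.0 | 92 4 56.0 62.0 | 96 4 55.0 60.0 | keeper edge 4 [76.7076 -0.7626 51.383 ]
```

View pics/c30.png

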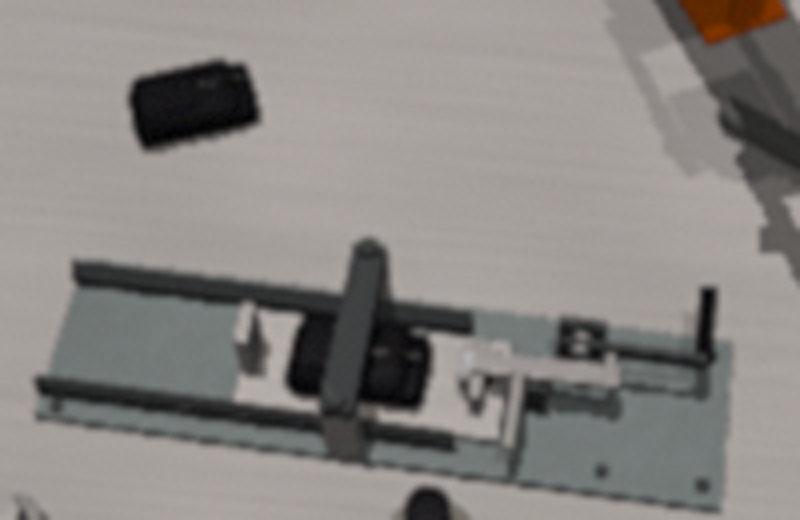

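View pics/c31.png

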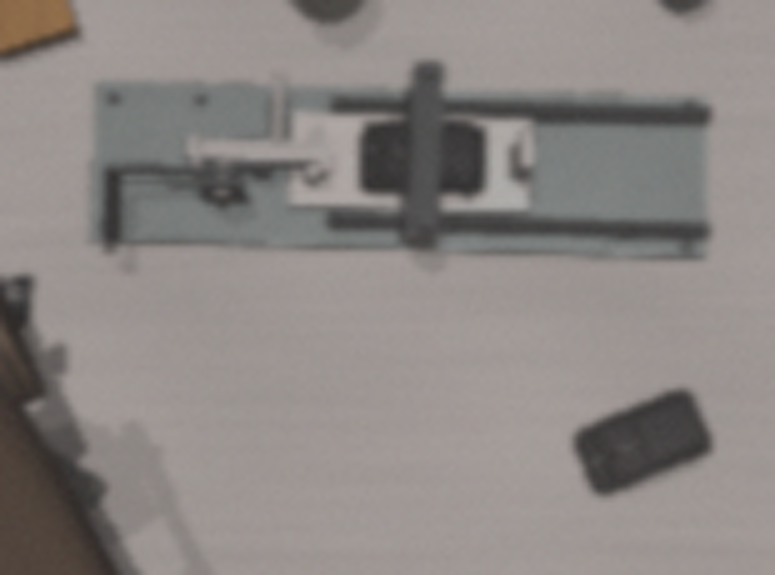

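```bash
python3 - <<'E'
from plant import ctrl
print(ctrl.sign_off())
E
```

```text
the job is handed in; nothing more can be done
None
```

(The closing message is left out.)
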